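# Put the lids back on the coffee things

### The job

The washed coffee things stand empty on the balcony tray table with their four lids lying among them. Put every lid back on the vessel whose mouth it fits, fully home and level, setting it down gently rather than dropping it. Leave the vessels standing where they are, and do not disturb the cup on its saucer or the teaspoon.

Things in the scene. Friction and masses are not known exactly. Their poses are not given: they have to be found in the camera images.
- porcelain_lid: White porcelain lid, slightly domed, the smallest of the four lids, about 60 g. Loose, lies right way up. Plug under it: 9 mm deep, tapering from 50 mm across at the top to 36 mm at the bottom; flange above it 66 mm across. Round knob 18 mm across, from 17 to 37 mm above the origin. Origin: centre of the plug's underside, z up. Home, the plug is inside a slightly wider mouth and the flange lies on the rim (origin 9 mm below the rim).
- silicone_lid: Dark grey hard silicone lid, flat, about 55 g. Loose, lies right way up. Plug under it: 10 mm deep, tapering from 66 mm across at the top to 52 mm at the bottom; flange above it 86 mm across. Round knob 20 mm across, from 15 to 35 mm above the origin. Origin: centre of the plug's underside, z up. Home, the plug is inside a slightly wider mouth and the flange lies on the rim (origin 10 mm below the rim).
- wooden_lid: Pale wooden lid, flat, flange 8 mm thick, about 75 g. Loose, lies right way up. Plug under it: 10 mm deep, tapering from 84 mm across at the top to 72 mm at the bottom; flange above it 100 mm across. Round knob 24 mm across, from 18 to 38 mm above the origin. Origin: centre of the plug's underside, z up. Home, the plug is inside a slightly wider mouth and the flange lies on the rim (origin 10 mm below the rim).
- glass_cover: Clear glass cover, almost flat, the widest of the four lids, about 130 g. Loose, lies right way up. Plug under it: 10 mm deep, tapering from 102 mm across at the top to 88 mm at the bottom; flange above it 120 mm across. Round knob 22 mm across, from 18 to 38 mm above the origin. Origin: centre of the plug's underside, z up. Home, the plug is inside a slightly wider mouth and the flange lies on the rim (origin 10 mm below the rim).
- sugar_bowl: White porcelain sugar bowl with two small ears, open, empty. 64 mm high, belly 86 mm across (106 mm over the ears), mouth 56 mm inside and 64 mm outside. Origin: centre of its underside, z up; the ears are on its y axis. Loose, about 260 g, stands on the table.
- cezve: Aluminium cezve (long-handled coffee pot), open, empty, loose, about 300 g. 74 mm high, base 92 mm, neck 68 mm inside at 56 mm height, mouth 74 mm inside and 80 mm outside. Its handle, along its own +x, points away from the robot and rises from 62 mm at the wall to 95 mm at the end, 163 mm from the axis. Origin: centre of the pot's underside, z up.
- steel_caddy: Plain straight-sided round steel coffee caddy, open, empty. 72 mm high, 96 mm outside, mouth 90 mm inside. Origin: centre of its underside, z up. Loose, about 280 g, stands on the table.
- glass_dish: Clear low glass dish with sloping sides, open, empty. 46 mm high, base 84 mm, mouth 108 mm inside and 116 mm outside. Origin: centre of its underside, z up. Loose, about 300 g, stands on the table.
- coffee_cup: Bystander: white porcelain coffee cup, 68 mm across, 56 mm high, with a small ear, standing on a 120 mm saucer (top of both about 62 mm above the table). Origin: centre of the cup's underside, z up. Leave it alone.
- teaspoon: Bystander: steel teaspoon, 135 mm long, lying on the far side of the table, its length along its own x. Origin: on the table under the middle of its length. Leave it alone.

How it is judged:
By the outcome, as a careful person would: the job done as asked, in the order asked, and still so for the second after the job is handed in, with the robot touching nothing.
It also fails if it takes over 128 s, if anything falls off the work surface, if the arm or the gripper's body presses on something with over 40 N, if the wrist force passes 120 N, or if a joint passes its speed limit or range.

### The arm

A 7-joint arm with a two-finger parallel gripper is mounted at the origin on the work surface. World frame = base frame: x ahead of the robot, y to its left, z up, the work surface at z = 0. Lengths are in m, angles in degrees, forces in N, time in s.
With the tool pointing down it reaches from about 0.425 to 1.025 m from the base axis. Payload 9.4 kg.
Tool frame: the origin (TCP) lies between the finger pads; the fingertips stand 22 mm ahead of it and the grasp point (between the pads) lies 3 mm ahead of it (arm.tip_reach is the distance from the TCP to the fingertips, in m); x points along the fingers, y is the direction in which the jaws open and shut, and the axes are right-handed (so a half turn about x gives the same grasp; the last joint's range is limited). The gripper opens to 93 mm and grips with 3 to 60 N. Pads are 15 mm wide; open, the fingers measure 128 mm over their backs; the gripper's body (75 mm by 188 mm) begins 65 mm behind the grasp point.
Start: joints at [-75.499, 34.337, -0.143, 91.639, 0.103, 54.024, -4.572], TCP at [0.235, 0.686, 0.241] pointing down, gripper open.
Joint ranges: [-147.43, 147.43], [-19.82, 112.94], [-74.19, 73.91], [6.32, 146.72], [-59.91, 239.91], [6.04, 106.73], [-150.56, 150.56]. Speed limits (degrees/s): [127.2, 127.2, 172.46, 172.46, 180, 180, 180].

### API

Orientations are given as a 3x3 rotation matrix whose columns are the frame's x, y, z axes.
In Python, from plant import arm gives the robot as it stands.
- The arm moves only by the tool apply_moves, never from a script. Its argument "plan" is a list of rows, each a list of 3 entries, a list of its own where there are three numbers: the closure, from 0 (fully open) to 1 (shut), then the shift along the world's x, y, z in mm, then the turn about the world's z in rad. In form: [[jaw, [dx, dy, dz], turn], ...]. A call has 1 to 10 rows; each row is the pose to reach, as a shift and turn from the pose commanded when the call began; what a row does not reach only later rows make up. A row lasts 1/8 s, in which the tool goes at most 62.5 mm and 10.7 degrees, less where a joint would pass 70% of its speed; a pose out of reach is approached as far as the arm can. A call with a gripper value outside its range is refused whole. The fingers move at their own pace and stop on an object; "grip_force" is the grip in N (left out, the last holds). Time passes only in rows, so rows that repeat a pose let the fingers close. It gives the time, the measured TCP pose, the force and the opening at its end, in the units of the state.
- arm.get_obs(): the state, without advancing time (a new reading comes with each control period).
- arm.snapshot(name): name is "scene" or "top" or "wrist"; returns the picture (480x640x3 uint8, red, green, blue); there is no depth.
- arm.camera_model(name): a dict with "fx", "fy", "cx", "cy" (pixels), "eye" and "attitude" of the camera in the world. Camera axes: x right, y down, z forward; pixel columns grow to the right and rows downward; lengths in m; the calibration is good to about 2 mm. A picture is of the moment at which its call begins: read the wrist's pose just before it. camera_model takes no time and is no camera call; for the wrist camera it gives the pose at the moment of the call.
- arm.close_job(): hands the job in, once; it reports no verdict.
The state is a dict: "t": time; "joints": joint angles; "dq": joint speeds; "joint_efforts": joint torques, N m; "ee_pos": TCP position; "ee_rot": TCP orientation; "ft_force": force on the tool from outside, world axes, zero at the start; "ft_torque": the same for the moment, N m; "finger_gap": finger opening in m.
Only numpy, scipy, OpenCV 4.12 (cv2) and the standard library are available. Lean on these libraries where they do the work, as an engineer would, in place of code of your own. Each camera call takes 0.05 s, during which the arm holds its last target.

## Working session

There is one attempt and no reset: what is moved stays moved. The work goes in short steps, Python scripts to look and compute and a tool call to move; the robot and the scene stay as the last step left them, time stands still between calls to the robot, and variables do not carry over. Pictures are saved under pics/ and viewed, and the job is handed in when it is done.

Besides the shell and the picture viewer there is one more tool, called after "Request:" by a JSON object that holds its "method" and its "body", one argument or row to a line. apply_moves: Moves the arm, as the interface text tells. Its arguments: {"type":"object","properties":{"plan":{"type":"array"},"grip_force":{"type":"number"}},"required":["plan"]}

```bash
ls; mkdir -p pics; python3 - <<'E'
from plant import arm
import cv2,numpy as np
o=arm.get_obs()
print({k:np.round(v,3).tolist() for k,v in o.items()})
for n in ["scene","top","wrist"]:
    im=arm.snapshot(n); cv2.imwrite(f"pics/{n}0.png",im[:,:,::-1])
    c=arm.camera_model(n); print(n,{k:np.round(v,4).tolist() for k,v in c.items()})
E
```

```text
pics
{'t': 0.0, 'joints': [-75.499, 34.386, -0.144, 91.68, 0.106, 54.024, -4.573], 'dq': [-0.02, 0.053, -0.025, -0.032, 0.004, 0.003, -0.13], 'joint_efforts': [-0.001, -76.506, 1.497, -25.233, -0.052, 0.017, 0.0], 'ee_pos': [0.235, 0.685, 0.24], 'ee_rot': [[-0.0, 0.324, 0.946], [-0.002, 0.946, -0.324], [-1.0, -0.002, 0.0]], 'ft_force': [0.474, -0.62, 0.28], 'ft_torque': [-0.025, 0.004, -0.026], 'finger_gap': 0.093}
scene {'fx': 612.4682, 'fy': 612.4682, 'cx': 317.6604, 'cy': 242.1022, 'eye': [1.7549, 0.1204, 0.9192], 'attitude': [[-0.1544, 0.5798, -0.8], [0.988, 0.095, -0.1219], [0.0053, -0.8092, -0.5875]]}
top {'fx': 513.0188, 'fy': 513.0188, 'cx': 322.4471, 'cy': 245.1322, 'eye': [0.4998, -0.0324, 1.2552], 'attitude': [[-0.0098, -0.9991, 0.0405], [-1.0, 0.0097, -0.0019], [0.0015, -0.0405, -0.9992]]}
wrist {'fx': 412.4381, 'fy': 412.4381, 'cx': 322.959, 'cy': 233.6194, 'eye': [0.1627, 0.7095, 0.3834], 'attitude': [[0.324, 0.9104, 0.2574], [0.9461, -0.3112, -0.0901], [-0.0019, 0.2727, -0.9621]]}
```

View pics/scene0.png

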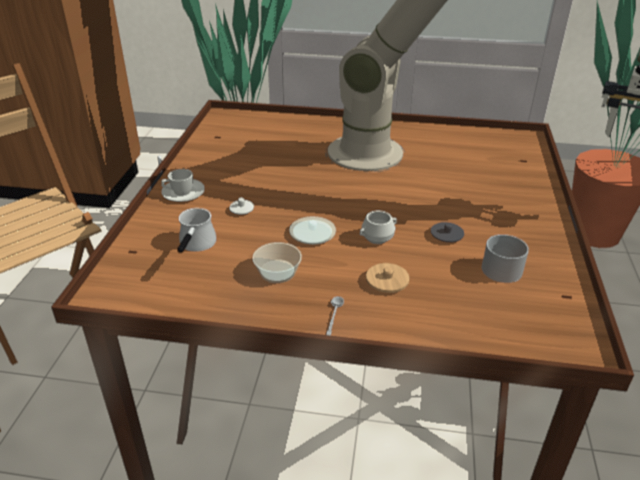

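View pics/top0.png

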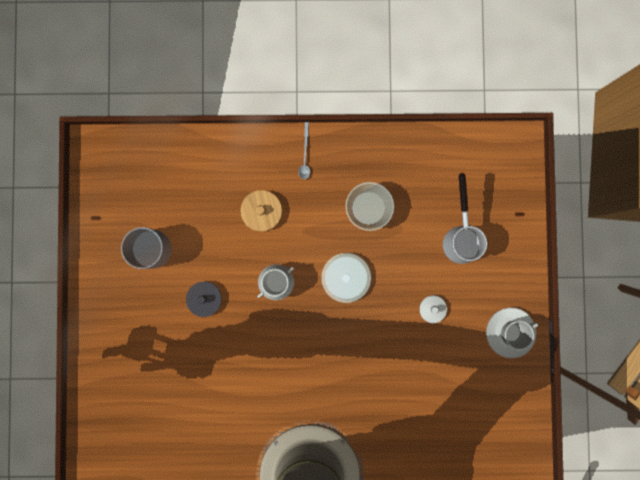

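View pics/wrist0.png

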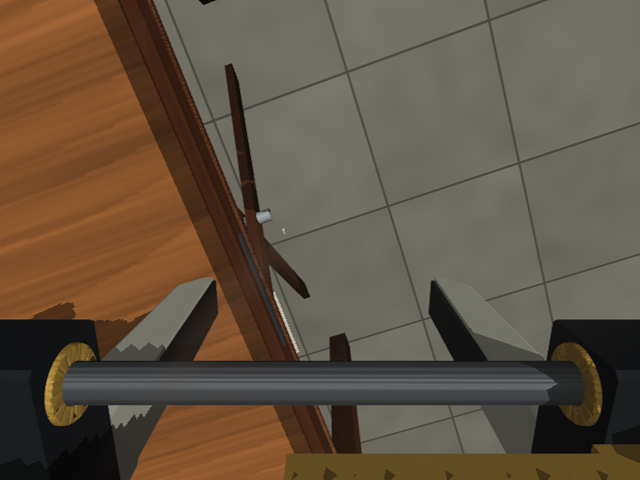

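```bash
python3 - <<'E'
import cv2,numpy as np
im=cv2.imread("pics/top0.png")
c=im[165:365,110:330]; cv2.imwrite("pics/tl.png",cv2.resize(c,(770,700)[:2],interpolation=cv2.INTER_CUBIC)[:600] if 0 else cv2.resize(c,None,fx=3,fy=3,interpolation=cv2.INTER_CUBIC))
c=im[165:365,310:550]; cv2.imwrite("pics/tr.png",cv2.resize(c,None,fx=3,fy=3,interpolation=cv2.INTER_CUBIC))
E
```

```text
(no output)
```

View pics/tl.png

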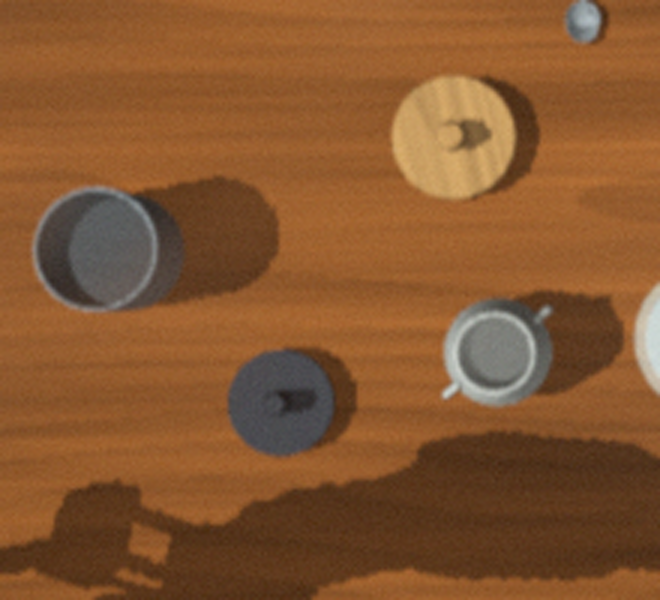

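View pics/tr.png

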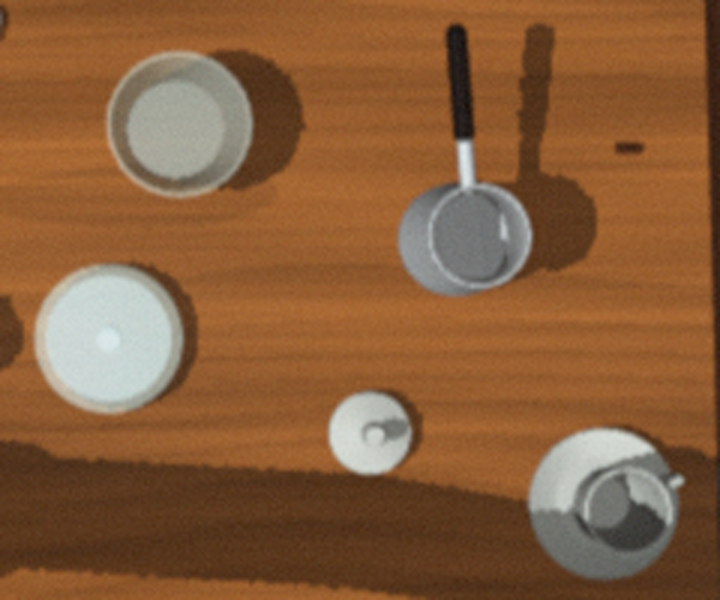

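```bash
cat > h.py <<'E'
import cv2,numpy as np
from scipy.optimize import minimize
def ray(c,u,v,z):
    R=np.array(c["attitude"]);e=np.array(c["eye"])
    d=R@np.array([(u-c["cx"])/c["fx"],(v-c["cy"])/c["fy"],1.]); return e+d*(z-e[2])/d[2]
def proj(c,P):
    R=np.array(c["attitude"]);q=(P-np.array(c["eye"]))@R
    return np.c_[c["fx"]*q[:,0]/q[:,2]+c["cx"],c["fy"]*q[:,1]/q[:,2]+c["cy"]]
A=np.linspace(0,2*np.pi,180,endpoint=False)
def circ(x,y,z,r): return np.c_[x+r*np.cos(A),y+r*np.sin(A),0*A+z]
def fit(c,im,x0,y0,z,r,w=.012,rob=True):
    """edge points along radial rays around the projected circle, LSQ in x,y"""
    L=cv2.GaussianBlur(cv2.cvtColor(im,cv2.COLOR_BGR2LAB),(0,0),1.0).astype(np.float32)
    x,y=x0,y0
    for it in range(6):
        ds=np.linspace(-w,w,49) if it<3 else np.linspace(-w/2,w/2,49)
        S=np.stack([proj(c,circ(x,y,z,r+d)) for d in ds],1).astype(np.float32)
        V=cv2.remap(L,S[...,0],S[...,1],cv2.INTER_LINEAR)
        G=np.linalg.norm(V[:,2:]-V[:,:-2],axis=2); k=G.argmax(1)
        e=ds[1:-1][k]; m=G.max(1)>0.4*np.median(G.max(1))
        M=np.c_[np.cos(A),np.sin(A),np.ones_like(A)]
        for _ in range(5):
            p=np.linalg.lstsq(M[m],e[m],rcond=None)[0]
            res=e-M@p; s=max(1.5*np.median(abs(res[m])),.0007); m=(abs(res)<2*s)
        x+=p[0];y+=p[1]
    return x,y,r+p[2],m.sum(),res[m].std()
ITEMS={'porcelain':(370,432.5,.010,.033,1),'silicone':(281.5,403,.0125,.043,0),'wood':(454,136.5,.014,.050,0),'cover':(109.5,338.5,.012,.060,1),
'sugar':(496.5,353,.064,.032,0),'cezve':(480,237,.074,.040,1),'caddy':(96.5,249,.072,.048,0),'dish':(180,125,.046,.058,1)}
E
python3 - <<'E'
from plant import arm
from h import *
c=arm.camera_model("top"); cs=arm.camera_model("scene"); im=cv2.imread("pics/top0.png"); ims=cv2.imread("pics/scene0.png")
vis=cv2.resize(im[150:370,100:560],None,fx=1.7,fy=1.7); 
sv=ims.copy()
for n,(px,py,z,r,right) in ITEMS.items():
    u=(px+.5)/3-.5+(310 if right else 110); v=(py+.5)/3-.5+165
    p=ray(c,u,v,z); f=fit(c,im,p[0],p[1],z,r); 
    g=fit(cs,ims,f[0],f[1],z,r,w=.01)
    print(n,np.round(p[:2],4),'top',np.round(f,4),'scene',np.round(g,4),'reach',round(np.hypot(*f[:2]),3))
    cv2.polylines(vis,[((proj(c,circ(f[0],f[1],z,r))-[100,150])*1.7).astype(int)],True,(0,255,0),1)
    cv2.polylines(sv,[proj(cs,circ(f[0],f[1],z,r)).astype(int)],True,(0,255,0),1)
cv2.imwrite("pics/vis.png",vis); cv2.imwrite("pics/sv.png",cv2.resize(sv[170:300,140:540],None,fx=2,fy=2))
E
```

```text
porcelain [ 0.3935 -0.3005] top [ 3.932e-01 -2.999e-01  3.290e-02  1.730e+02  7.000e-04] scene [ 3.852e-01 -3.013e-01  3.400e-02  1.650e+02  1.200e-03] reach 0.495
silicone [0.4228 0.2536] top [4.231e-01 2.546e-01 4.260e-02 1.420e+02 6.000e-04] scene [4.177e-01 2.554e-01 4.210e-02 1.350e+02 1.200e-03] reach 0.494
wood [0.6365 0.1136] top [6.363e-01 1.144e-01 4.970e-02 1.720e+02 7.000e-04] scene [6.291e-01 1.143e-01 5.010e-02 1.660e+02 1.000e-03] reach 0.647
cover [ 0.4712 -0.0913] top [ 4.715e-01 -9.030e-02  5.980e-02  1.670e+02  6.000e-04] scene [ 4.64e-01 -9.05e-02  6.01e-02  1.68e+02  1.00e-03] reach 0.48
sugar [0.4628 0.0758] top [4.644e-01 7.480e-02 3.010e-02 1.500e+02 9.000e-04] scene [4.544e-01 7.750e-02 3.070e-02 1.750e+02 1.900e-03] reach 0.47
cezve [ 0.5477 -0.374 ] top [ 5.492e-01 -3.764e-01  3.800e-02  1.440e+02  1.100e-03] scene [ 5.459e-01 -3.780e-01  3.790e-02  1.650e+02  1.800e-03] reach 0.666
caddy [0.5459 0.3821] top [5.461e-01 3.803e-01 4.600e-02 1.520e+02 9.000e-04] scene [5.464e-01 3.814e-01 4.600e-02 1.700e+02 1.600e-03] reach 0.665
dish [ 0.6396 -0.1473] top [ 6.423e-01 -1.474e-01  5.700e-02  1.780e+02  2.000e-03] scene [ 6.382e-01 -1.459e-01  5.950e-02  1.660e+02  1.200e-03] reach 0.659
```

View pics/vis.png

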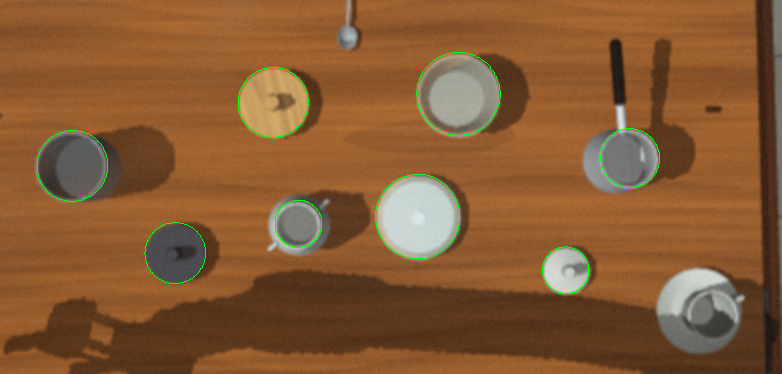

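View pics/sv.png

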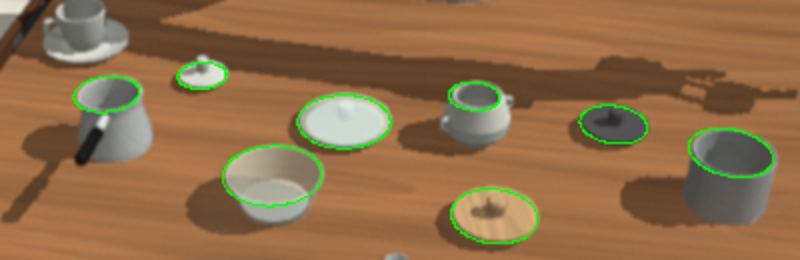

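Request:
{"method": "apply_moves", "body": {
  "plan": [
    [0.5, [60, -40, 109], 0.08],
    [0.5, [85, -85, 109], 0.16],
    [0.5, [120, -135, 109], 0.25],
    [0.5, [155, -185, 109], 0.33],
    [0.5, [190, -235, 109], 0.33],
    [0.5, [225, -290, 109], 0.33],
    [0.5, [265, -340, 109], 0.33],
    [0.5, [300, -395, 109], 0.33],
    [0.5, [345, -445, 109], 0.33],
    [0.5, [345, -485, 109], 0.33]
  ]
}}

```text
t: 1.4
ee_pos: [0.5757, 0.2142, 0.3492]
ee_rot: [[0.0, -0.0, 1.0], [0.0, 1.0, 0.0], [-1.0, 0.0, 0.0]]
ft_force: [0.5, -0.4, 0.6]
finger_gap: 0.0466
```

Request:
{"method": "apply_moves", "body": {
  "plan": [
    [0.5, [0, 0, 0], 0],
    [0.5, [0, 0, 0], 0],
    [0.5, [0, 0, 0], 0]
  ]
}}

```text
t: 1.78
ee_pos: [0.5736, 0.2176, 0.3495]
ee_rot: [[-0.0, -0.003, 1.0], [0.001, 1.0, 0.003], [-1.0, 0.001, -0.0]]
ft_force: [-0.3, 0.2, -0.4]
finger_gap: 0.0461
```

```bash
cat >> h.py <<'E'
import json
from plant import arm
def snap(n,cam="wrist"):
    o=arm.get_obs(); c=arm.camera_model(cam); im=arm.snapshot(cam)[:,:,::-1].copy()
    cv2.imwrite(f"pics/{n}.png",im); json.dump({k:np.array(v).tolist() for k,v in c.items()},open(f"pics/{n}.json","w"))
    return o,c,im
def st(o): print(round(o['t'],2),np.round(o['ee_pos'],4),np.round(o['ee_rot'],3).tolist(),'F',np.round(o['ft_force'],2),'gap',round(float(o['finger_gap']),4),'J',np.round(o['joints'],1),'dqmax',np.abs(o['dq']).max().round(2))
E
python3 - <<'E'
from h import *
o,c,im=snap("w1"); st(o); print(np.round(c['eye'],3))
E
```

```text
1.77 [0.5736 0.2176 0.3495] [[-0.0, -0.003, 1.0], [0.001, 1.0, 0.003], [-1.0, 0.001, -0.0]] F [-0.33  0.19 -0.43] gap 0.0461 J [-26.4  20.7   0.5  99.5  -0.2  59.9  64.3] dqmax 0.32
[0.498 0.216 0.493]
```

View pics/w1.png

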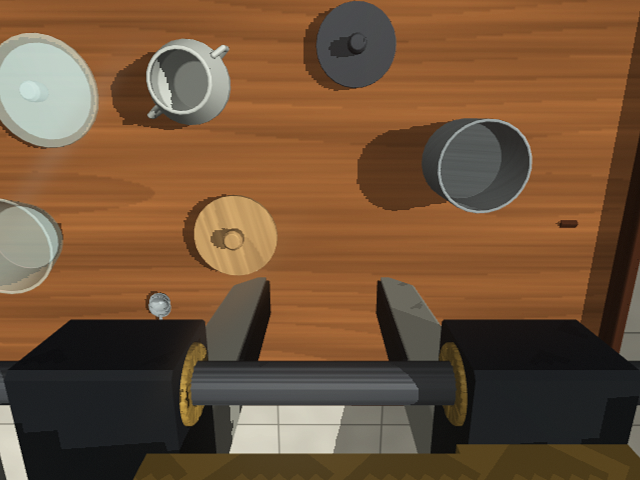

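```bash
cat >> h.py <<'E'
TOP={'porcelain':(.3932,-.2999,.011,.033),'silicone':(.4231,.2546,.015,.043),'wood':(.6363,.1144,.018,.050),'cover':(.4715,-.0903,.0135,.060),
'sugar':(.4635,.0755,.064,.032),'cezve':(.5480,-.375,.074,.040),'caddy':(.546,.381,.072,.048),'dish':(.6405,-.1473,.046,.058)}
def survey(n,names,scale=1):
    im=cv2.imread(f"pics/{n}.png"); c=json.load(open(f"pics/{n}.json")); v=im.copy()
    for k in names:
        x,y,z,r=TOP[k]; f=fit(c,im,x,y,z,r,w=.01); print(k,np.round(f,4))
        cv2.polylines(v,[np.round(proj(c,circ(f[0],f[1],z,r))).astype(int)],True,(0,255,0),1)
    cv2.imwrite(f"pics/{n}v.png",v)
E
python3 - <<'E'
from h import *
survey("w1",['silicone','wood','caddy','sugar'])
E
```

```text
silicone [4.234e-01 2.514e-01 4.260e-02 1.470e+02 5.000e-04]
wood [6.355e-01 1.115e-01 4.960e-02 1.800e+02 3.000e-04]
caddy [5.453e-01 3.787e-01 4.590e-02 1.550e+02 6.000e-04]
sugar [4.642e-01 7.360e-02 2.990e-02 1.680e+02 7.000e-04]
```

View pics/w1v.png

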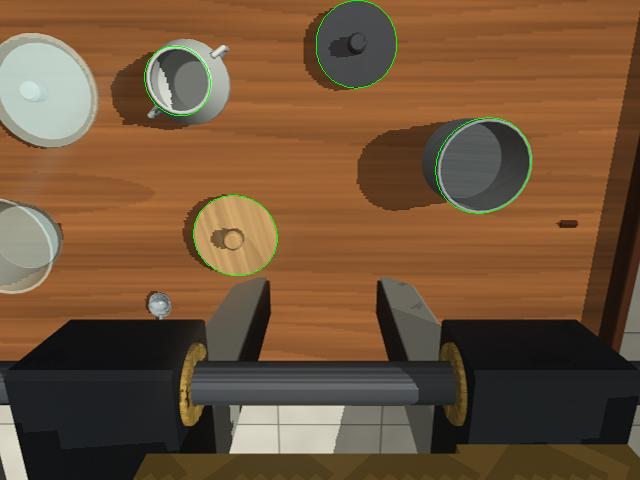

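Request:
{"method": "apply_moves", "body": {
  "plan": [
    [0.5, [0, -50, 0], 0],
    [0.5, [0, -100, 0], 0],
    [0.5, [0, -150, 0], 0],
    [0.5, [0, -200, 0], 0],
    [0.5, [0, -250, 0], 0],
    [0.5, [-10, -300, 0], 0],
    [0.5, [-10, -350, 0], 0],
    [0.5, [-10, -400, 0], 0],
    [0.5, [-10, -440, 0], 0],
    [0.5, [-10, -440, 0], 0]
  ]
}}

```text
t: 3.08
ee_pos: [0.564, -0.2266, 0.3495]
ee_rot: [[-0.0, 0.003, 1.0], [-0.001, 1.0, -0.003], [-1.0, -0.001, -0.0]]
ft_force: [0.2, 0.9, 0.1]
finger_gap: 0.0464
```

Request:
{"method": "apply_moves", "body": {
  "plan": [
    [0.5, [0, 0, 0], 0],
    [0.5, [0, 0, 0], 0]
  ]
}}

```text
t: 3.32
ee_pos: [0.5648, -0.2223, 0.3496]
ee_rot: [[0.0, -0.003, 1.0], [0.001, 1.0, 0.003], [-1.0, 0.001, 0.0]]
ft_force: [-0.3, -0.4, 0.3]
finger_gap: 0.0467
```

```bash
python3 - <<'E'
from h import *
o,c,im=snap("w2"); st(o); print(np.round(c['eye'],3))
survey("w2",['porcelain','cover','cezve','dish'])
E
```

```text
3.33 [ 0.5648 -0.2223  0.3496] [[0.0, -0.003, 1.0], [0.001, 1.0, 0.003], [-1.0, 0.001, 0.0]] F [-0.26 -0.37  0.27] gap 0.0467 J [ 10.3  20.2   8.1 100.6  -3.3  59.4 109.8] dqmax 0.31
[ 0.489 -0.223  0.493]
porcelain [ 3.931e-01 -3.027e-01  3.280e-02  1.300e+02  3.000e-04]
cover [ 4.716e-01 -9.300e-02  5.960e-02  1.800e+02  3.000e-04]
cezve [ 5.491e-01 -3.779e-01  3.830e-02  1.690e+02  5.000e-04]
dish [ 6.417e-01 -1.502e-01  5.650e-02  1.660e+02  1.200e-03]
```

View pics/w2v.png

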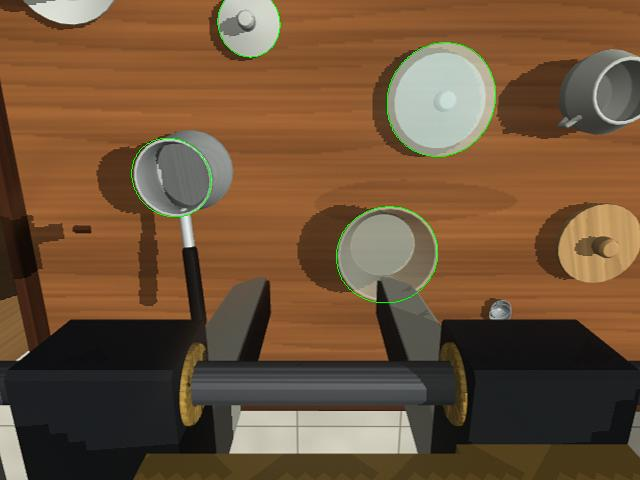

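```bash
cat >> h.py <<'E'
INNER={'sugar':.028,'cezve':.037,'caddy':.045,'dish':.054}
def fit2(c,im,x0,y0,z,rs,b=1.2):
    L=cv2.GaussianBlur(cv2.cvtColor(im,cv2.COLOR_BGR2LAB),(0,0),b).astype(np.float32)
    G=sum(np.hypot(cv2.Sobel(L[...,k],cv2.CV_32F,1,0),cv2.Sobel(L[...,k],cv2.CV_32F,0,1)) for k in range(3)); G=np.sqrt(G)
    def s(p):
        t=0
        for r in rs:
            q=proj(c,circ(p[0],p[1],z,r)).astype(np.float32)
            t+=cv2.remap(G,q[:,0].reshape(-1,1),q[:,1].reshape(-1,1),cv2.INTER_LINEAR,borderValue=0).mean()
        return -t
    g=[(s((x0+a,y0+b_)),x0+a,y0+b_) for a in np.arange(-.006,.0061,.001) for b_ in np.arange(-.006,.0061,.001)]
    _,x,y=min(g); m=minimize(s,[x,y],method="Nelder-Mead",options=dict(initial_simplex=[[x,y],[x+.0007,y],[x,y+.0007]],xatol=1e-5)); return m.x
def s2(n,names):
    im=cv2.imread(f"pics/{n}.png"); c=json.load(open(f"pics/{n}.json")); v=im.copy()
    for k in names:
        x,y,z,r=TOP[k]; f=fit2(c,im,x,y,z,[r]+([INNER[k]] if k in INNER else [])); print(n,k,np.round(f,4))
        for rr in [r]+([INNER[k]] if k in INNER else []): cv2.polylines(v,[np.round(proj(c,circ(f[0],f[1],z,rr))*8).astype(int)],True,(0,255,0),1,cv2.LINE_AA,3)
    cv2.imwrite(f"pics/{n}v.png",v)
E
python3 - <<'E'
from h import *
json.dump({k:np.array(v).tolist() for k,v in arm.camera_model("top").items()},open("pics/top0.json","w"))
json.dump({k:np.array(v).tolist() for k,v in arm.camera_model("scene").items()},open("pics/scene0.json","w"))
s2("w1",['silicone','wood','caddy','sugar'])
s2("w2",['porcelain','cover','cezve','dish'])
s2("top0",TOP); s2("scene0",TOP)
a=cv2.imread("pics/w1v.png")[:300];b=cv2.imread("pics/w2v.png")[:300]
cv2.imwrite("pics/wv.png",np.vstack([a,b]))
E
```

```text
w1 silicone [0.424  0.2513]
w1 wood [0.6356 0.1116]
w1 caddy [0.5459 0.3806]
w1 sugar [0.4629 0.0754]
w2 porcelain [ 0.3934 -0.3027]
w2 cover [ 0.4717 -0.093 ]
w2 cezve [ 0.5493 -0.3762]
w2 dish [ 0.641  -0.1499]
top0 porcelain [ 0.3932 -0.2996]
top0 silicone [0.4234 0.2538]
top0 wood [0.6358 0.1141]
top0 cover [ 0.4715 -0.0901]
top0 sugar [0.4655 0.075 ]
top0 cezve [ 0.5502 -0.3767]
top0 caddy [0.5459 0.3804]
top0 dish [ 0.6413 -0.1479]
scene0 porcelain [ 0.3863 -0.3011]
scene0 silicone [0.4237 0.2552]
scene0 wood [0.6344 0.1146]
scene0 cover [ 0.4668 -0.0902]
scene0 sugar [0.4531 0.0775]
scene0 cezve [ 0.5456 -0.3778]
scene0 caddy [0.5451 0.3814]
scene0 dish [ 0.634 -0.149]
```

View pics/wv.png

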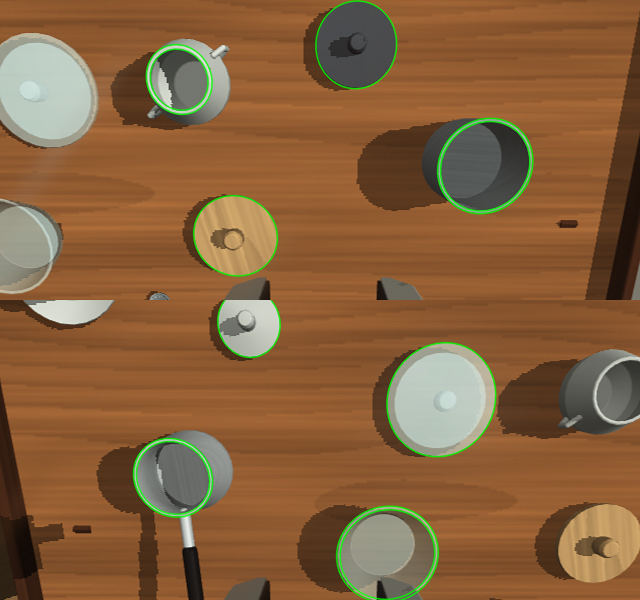

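Request:
{"method": "apply_moves", "body": {
  "plan": [
    [0.5, [-15, 22, -40], 0],
    [0.5, [-31, 44, -80], 0],
    [0.5, [-46, 66, -125], 0],
    [0.5, [-62, 88, -170], 0],
    [0.5, [-77, 110, -215], 0],
    [0.5, [-93, 131, -250], 0],
    [0.5, [-93, 131, -250], 0],
    [0.5, [-93, 131, -250], 0]
  ]
}}

```text
t: 4.38
ee_pos: [0.4725, -0.0934, 0.1003]
ee_rot: [[0.001, -0.001, 1.0], [-0.0, 1.0, 0.001], [-1.0, -0.0, 0.001]]
ft_force: [-0.3, 0.2, 0.6]
finger_gap: 0.0465
```

```bash
python3 - <<'E'
from h import *
o,c,im=snap("w3"); st(o); print(np.round(c['eye'],4))
s2("w3",['cover'])
E
```

```text
4.38 [ 0.4725 -0.0934  0.1003] [[0.001, -0.001, 1.0], [-0.0, 1.0, 0.001], [-1.0, -0.0, 0.001]] F [-0.29  0.21  0.57] gap 0.0465 J [  1.8  31.4   3.7 130.2  -6.   18.5 100.7] dqmax 0.85
[ 0.3962 -0.0941  0.2437]
w3 cover [ 0.472  -0.0929]
```

View pics/w3v.png

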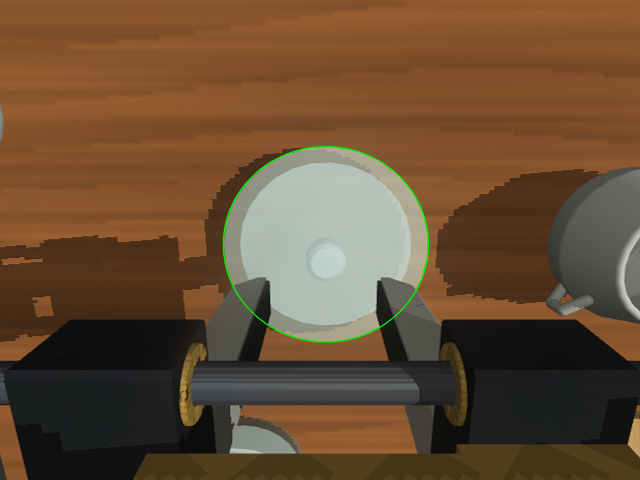

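Request:
{"method": "apply_moves", "body": {
  "plan": [
    [0.5, [0, 0, -20], 0],
    [0.5, [0, 0, -40], 0],
    [0.5, [0, 0, -52], 0],
    [0.5, [0, 0, -57.5], 0],
    [0.5, [0, 0, -57.5], 0],
    [1, [0, 0, -57.5], 0],
    [1, [0, 0, -57.5], 0],
    [1, [0, 0, -57.5], 0],
    [1, [0, 0, -57.5], 0]
  ],
  "grip_force": 15
}}

```text
t: 5.55
ee_pos: [0.4714, -0.0932, 0.0424]
ee_rot: [[0.0, -0.0, 1.0], [0.0, 1.0, 0.0], [-1.0, 0.0, 0.0]]
ft_force: [-1.0, 0.4, 4.5]
finger_gap: 0.0217
```

```bash
python3 - <<'E'
from h import *
o,c,im=snap("w4"); st(o)
s2("w4",['cover'])
E
```

```text
5.55 [ 0.4714 -0.0932  0.0424] [[0.0, -0.0, 1.0], [0.0, 1.0, 0.0], [-1.0, 0.0, 0.0]] F [-0.96  0.42  4.47] gap 0.0217 J [  3.1  37.9   1.9 131.8  -6.7  10.4 101.2] dqmax 0.11
w4 cover [ 0.4722 -0.094 ]
```

View pics/w4v.png

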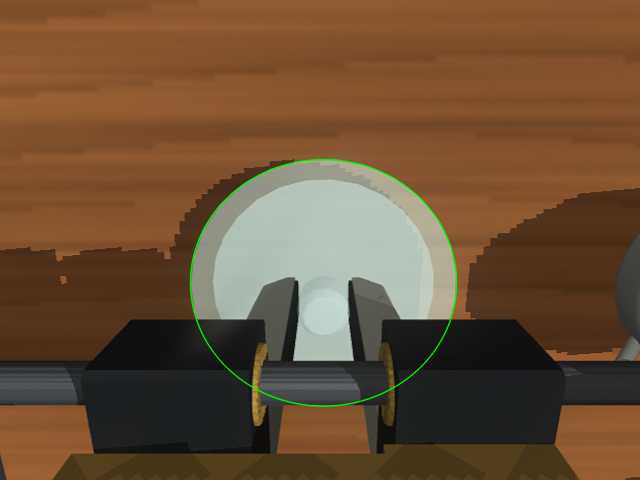

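Request:
{"method": "apply_moves", "body": {
  "plan": [
    [1, [0, 0, 10], 0],
    [1, [0, 0, 30], 0],
    [1, [0, 0, 60], 0],
    [1, [20, -5, 85], 0],
    [1, [55, -18, 85], 0],
    [1, [95, -32, 85], 0],
    [1, [135, -45, 85], 0],
    [1, [160, -53, 85], 0],
    [1, [169, -56, 85], 0],
    [1, [169, -56, 85], 0]
  ]
}}

```text
t: 6.85
ee_pos: [0.6396, -0.1492, 0.127]
ee_rot: [[-0.001, -0.0, 1.0], [0.0, 1.0, 0.0], [-1.0, 0.0, -0.001]]
ft_force: [-1.3, 0.2, -1.4]
finger_gap: 0.0213
```

Request:
{"method": "apply_moves", "body": {
  "plan": [
    [1, [0, 0, 0], 0],
    [1, [0, 0, 0], 0]
  ]
}}

```text
t: 7.1
ee_pos: [0.6395, -0.149, 0.1273]
ee_rot: [[-0.001, -0.0, 1.0], [0.0, 1.0, 0.0], [-1.0, 0.0, -0.001]]
ft_force: [0.6, -0.2, -1.5]
finger_gap: 0.0218
```

```bash
python3 - <<'E'
from h import *
o,c,im=snap("w5"); st(o)
z=o['ee_pos'][2]-.0424
f=fit2(c,im,o['ee_pos'][0],o['ee_pos'][1],z+.0135,[.060]); print('lid',f-o['ee_pos'][:2])
snap("t5","top"); snap("s5","scene")
a=cv2.imread("pics/t5.png")[160:300,300:440]; b=cv2.imread("pics/s5.png")[170:310,200:340]
cv2.imwrite("pics/ts5.png",cv2.resize(np.hstack([a,b]),None,fx=2.8,fy=2.8,interpolation=cv2.INTER_CUBIC))
E
```

```text
7.1 [ 0.6395 -0.149   0.1273] [[-0.001, -0.0, 1.0], [0.0, 1.0, 0.0], [-1.0, 0.0, -0.001]] F [ 0.55 -0.21 -1.54] gap 0.0218 J [  4.8  37.2   5.2 106.5  -5.3  36.5 103.2] dqmax 0.37
lid [ 0.00068449 -0.00084074]
```

View pics/w5.png

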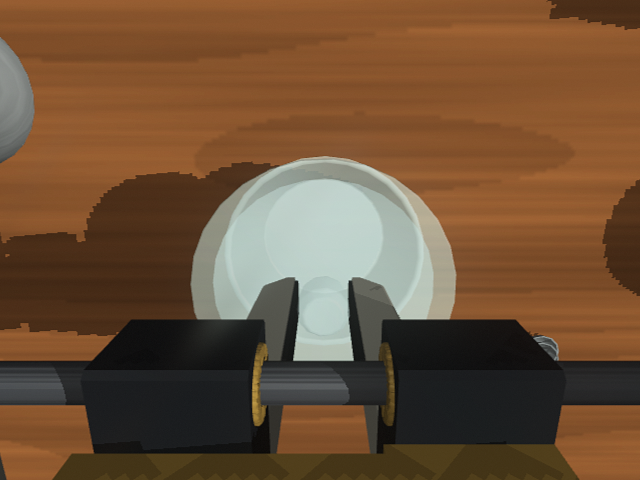

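View pics/ts5.png

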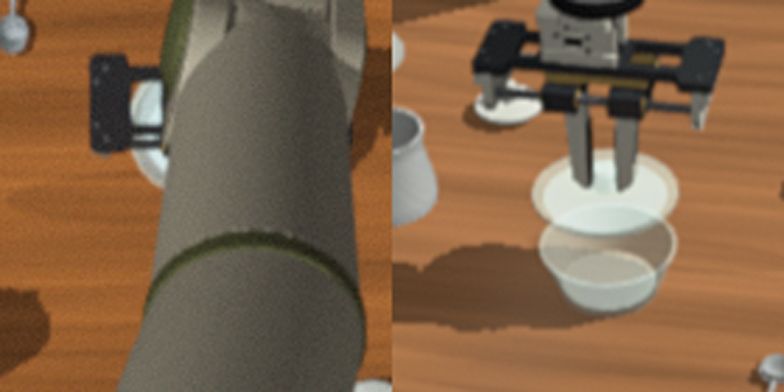

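```bash
python3 - <<'E'
from h import *
im=cv2.imread("pics/w5.png"); c=json.load(open("pics/w5.json"))
im2=im.copy(); im2[300:]=im2[299:300]  # hide gripper rows
print(fit2(c,im,.641,-.149,.046,[.058,.054],b=.8), fit2(c,im,.641,-.149,.046,[.058],b=.8), fit2(c,im,.641,-.149,.046,[.054],b=.8))
print(fit(c,im,.641,-.149,.046,.058,w=.006))
f=fit2(c,im,.641,-.149,.046,[.058,.054],b=.8)
for r in (.058,.054): cv2.polylines(im,[np.round(proj(c,circ(*f,.046,r))*8).astype(int)],True,(0,0,255),1,cv2.LINE_AA,3)
cv2.imwrite("pics/w5v.png",cv2.resize(im[140:420,160:500],None,fx=2,fy=2))
E
```

```text
[ 0.64138657 -0.14923496] [ 0.64162135 -0.14947977] [ 0.63734605 -0.14980812]
(np.float64(0.6400439362799786), np.float64(-0.1501576874191368), np.float64(0.05680807460594709), np.int64(151), np.float64(0.001137716550023758))
```

View pics/w5v.png

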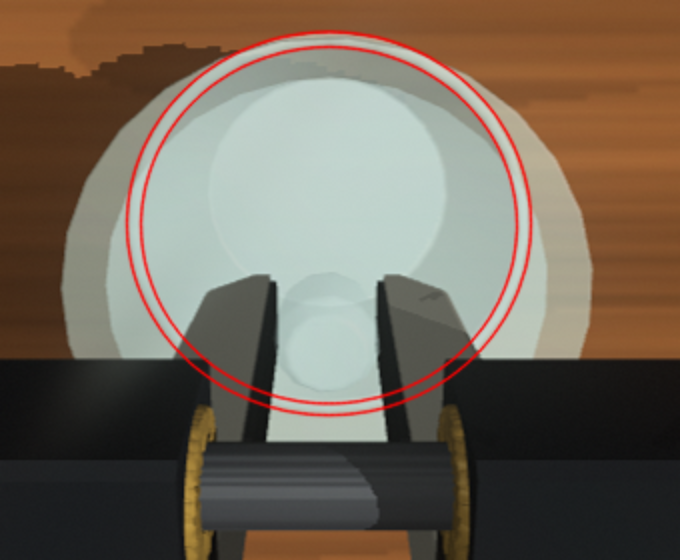

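Request:
{"method": "apply_moves", "body": {
  "plan": [
    [1, [1.2, 0.6, -10], 0],
    [1, [1.2, 0.6, -22], 0],
    [1, [1.2, 0.6, -32], 0],
    [1, [1.2, 0.6, -38], 0],
    [1, [1.2, 0.6, -41], 0],
    [1, [1.2, 0.6, -43.5], 0],
    [1, [1.2, 0.6, -46], 0],
    [1, [1.2, 0.6, -47.5], 0],
    [1, [1.2, 0.6, -48.5], 0],
    [1, [1.2, 0.6, -48.5], 0]
  ]
}}

```text
t: 8.5
ee_pos: [0.6416, -0.1486, 0.0786]
ee_rot: [[0.0, -0.0, 1.0], [-0.0, 1.0, 0.0], [-1.0, -0.0, 0.0]]
ft_force: [0.6, -0.6, -0.4]
finger_gap: 0.0215
```

```bash
python3 - <<'E'
from h import *
o,c,im=snap("w6"); st(o)
snap("s6","scene")
b=cv2.imread("pics/s6.png")[180:300,200:360]
cv2.imwrite("pics/ts6.png",cv2.resize(b,None,fx=5,fy=5,interpolation=cv2.INTER_CUBIC))
E
```

```text
8.5 [ 0.6416 -0.1486  0.0786] [[0.0, -0.0, 1.0], [-0.0, 1.0, 0.0], [-1.0, -0.0, 0.0]] F [ 0.59 -0.62 -0.45] gap 0.0215 J [  5.2  41.1   4.5 107.6  -5.7  31.6 103.5] dqmax 0.15
```

View pics/w6.png

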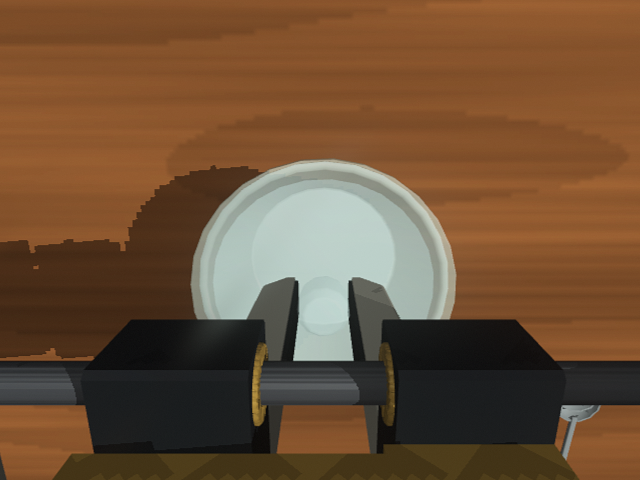

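View pics/ts6.png

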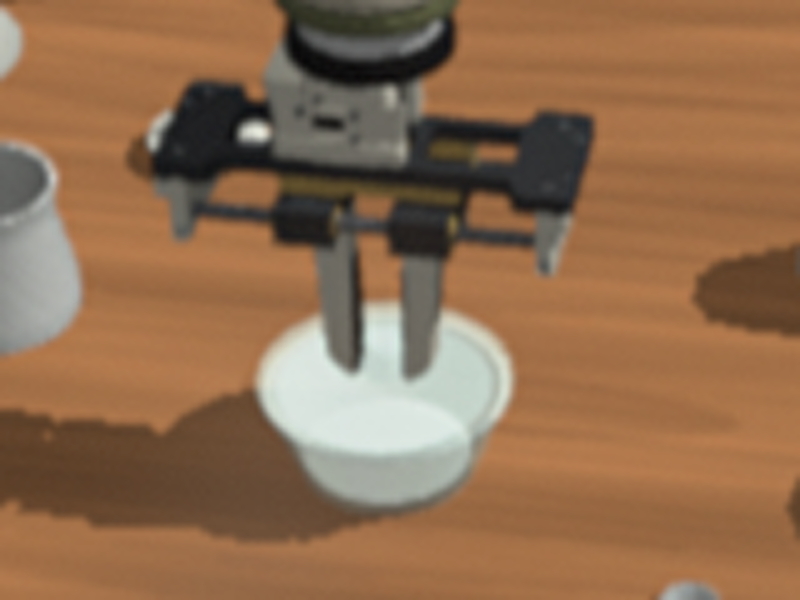

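Request:
{"method": "apply_moves", "body": {
  "plan": [
    [1, [0, 0, -0.6], 0],
    [1, [0, 0, -0.6], 0],
    [0.75, [0, 0, -0.4], 0],
    [0.5, [0, 0, -0.4], 0],
    [0.5, [0, 0, 0], 0],
    [0.5, [0, 0, 15], 0],
    [0.5, [0, 0, 50], 0],
    [0.5, [-20, -15, 80], 0],
    [0.5, [-50, -35, 100], 0],
    [0.5, [-50, -35, 100], 0]
  ]
}}

```text
t: 9.85
ee_pos: [0.5903, -0.1862, 0.1815]
ee_rot: [[0.003, 0.003, 1.0], [-0.002, 1.0, -0.003], [-1.0, -0.002, 0.003]]
ft_force: [1.0, 0.2, -0.0]
finger_gap: 0.0464
```

```bash
python3 - <<'E'
from h import *
o,c,im=snap("w7"); st(o)
snap("s7","scene")
b=cv2.imread("pics/s7.png")[180:300,200:360]
cv2.imwrite("pics/ts7.png",cv2.resize(b,None,fx=5,fy=5,interpolation=cv2.INTER_CUBIC))
E
```

```text
9.85 [ 0.5903 -0.1862  0.1815] [[0.003, 0.003, 1.0], [-0.002, 1.0, -0.003], [-1.0, -0.002, 0.003]] F [ 0.99  0.2  -0.  ] gap 0.0464 J [  8.4  31.    5.6 109.5  -4.4  39.5 106.5] dqmax 2.6
```

View pics/w7.png

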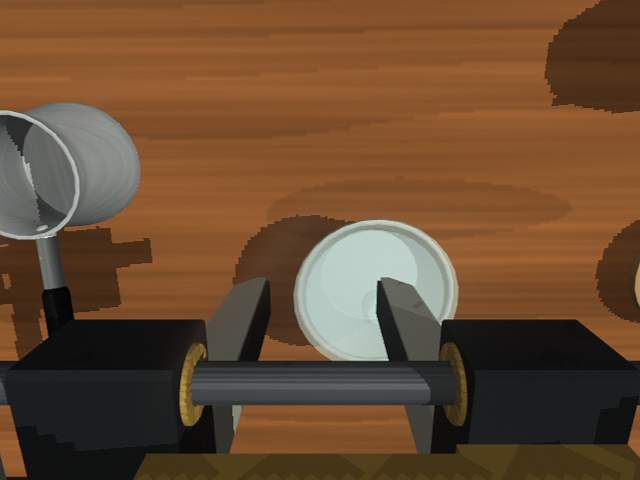

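View pics/ts7.png

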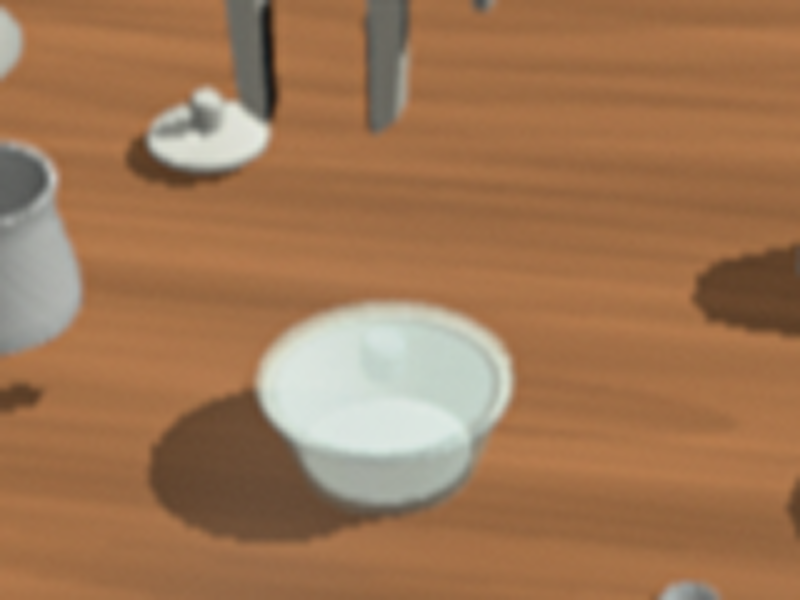

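Request:
{"method": "apply_moves", "body": {
  "plan": [
    [0.5, [-30, -18, 0], 0],
    [0.5, [-70, -42, -10], 0],
    [0.5, [-110, -65, -30], 0],
    [0.5, [-150, -89, -55], 0],
    [0.5, [-185, -108, -75], 0],
    [0.5, [-197, -116, -85], 0],
    [0.5, [-197, -116, -85], 0],
    [0.5, [-197, -116, -85], 0]
  ]
}}

```text
t: 10.95
ee_pos: [0.3965, -0.2991, 0.0939]
ee_rot: [[0.002, -0.002, 1.0], [-0.0, 1.0, 0.002], [-1.0, -0.0, 0.002]]
ft_force: [0.1, -0.2, 1.0]
finger_gap: 0.0466
```

```bash
python3 - <<'E'
from h import *
o,c,im=snap("w8"); st(o)
s2("w8",['porcelain'])
E
```

```text
10.95 [ 0.3965 -0.2991  0.0939] [[0.002, -0.002, 1.0], [-0.0, 1.0, 0.002], [-1.0, -0.0, 0.002]] F [ 0.07 -0.17  0.98] gap 0.0466 J [ 29.1  32.6   2.  128.4  -3.4  19.  124.1] dqmax 0.54
w8 porcelain [ 0.3941 -0.3024]
```

View pics/w8v.png

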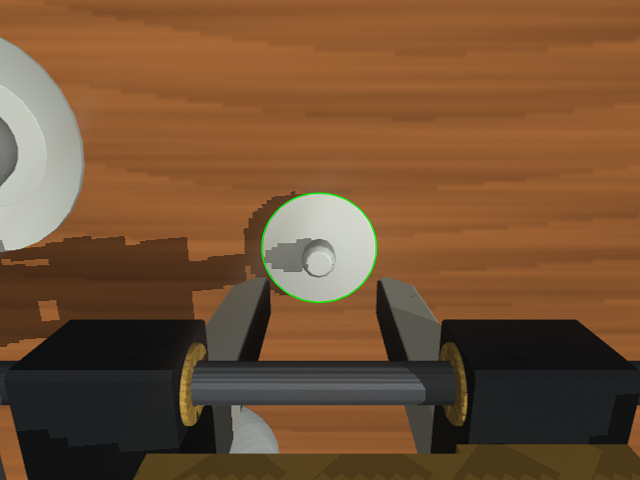

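Request:
{"method": "apply_moves", "body": {
  "plan": [
    [0.5, [-2.5, -2.5, -15], 0],
    [0.5, [-2.5, -2.5, -32], 0],
    [0.5, [-2.5, -2.5, -46], 0],
    [0.5, [-2.5, -2.5, -52], 0],
    [0.5, [-2.5, -2.5, -52], 0],
    [1, [-2.5, -2.5, -52], 0],
    [1, [-2.5, -2.5, -52], 0],
    [1, [-2.5, -2.5, -52], 0],
    [1, [-2.5, -2.5, -52], 0],
    [1, [-2.5, -2.5, -52], 0]
  ]
}}

```text
t: 12.25
ee_pos: [0.3922, -0.3022, 0.0419]
ee_rot: [[0.001, -0.0, 1.0], [-0.0, 1.0, 0.0], [-1.0, -0.0, 0.001]]
ft_force: [0.3, 0.4, 5.6]
finger_gap: 0.0177
```

```bash
python3 - <<'E'
from h import *
o,c,im=snap("w9"); st(o)
s2("w9",['porcelain'])
E
```

```text
12.25 [ 0.3922 -0.3022  0.0419] [[0.001, -0.0, 1.0], [-0.0, 1.0, 0.0], [-1.0, -0.0, 0.001]] F [0.28 0.38 5.56] gap 0.0177 J [ 30.2  38.2   1.2 129.9  -3.5  11.9 124.6] dqmax 0.12
w9 porcelain [ 0.3942 -0.3031]
```

View pics/w9v.png

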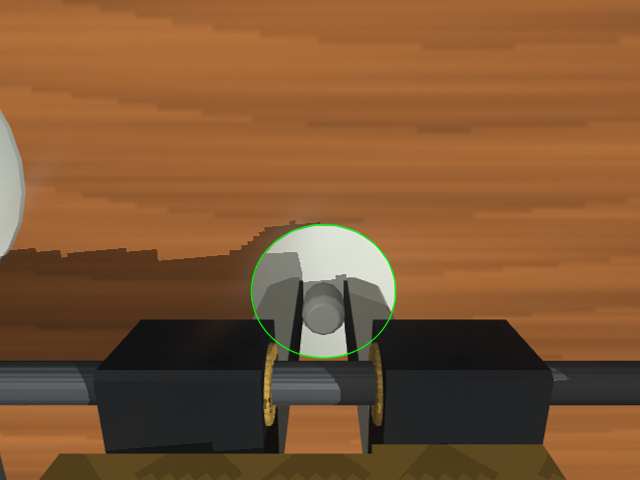

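Request:
{"method": "apply_moves", "body": {
  "plan": [
    [1, [0, 0, 15], 0],
    [1, [0, 0, 45], 0],
    [1, [5, 10, 90], 0],
    [1, [25, 40, 130], 0],
    [1, [45, 85, 150], 0],
    [1, [65, 130, 158], 0],
    [1, [85, 175, 158], 0],
    [1, [105, 220, 158], 0],
    [1, [125, 265, 158], 0],
    [1, [142, 310, 158], 0]
  ]
}}

```text
t: 13.55
ee_pos: [0.5343, 0.0094, 0.2005]
ee_rot: [[0.0, -0.0, 1.0], [0.0, 1.0, 0.0], [-1.0, 0.0, 0.0]]
ft_force: [0.9, -0.0, -1.5]
finger_gap: 0.0173
```

Request:
{"method": "apply_moves", "body": {
  "plan": [
    [1, [14, 35, 0], 0],
    [1, [26, 65, 0], 0],
    [1, [26, 67, 0], 0],
    [1, [26, 67, 0], 0],
    [1, [26, 67, 0], 0]
  ]
}}

```text
t: 14.18
ee_pos: [0.5595, 0.0734, 0.1999]
ee_rot: [[-0.0, 0.001, 1.0], [-0.0, 1.0, -0.001], [-1.0, -0.0, -0.0]]
ft_force: [0.2, -0.3, -0.5]
finger_gap: 0.0175
```

```bash
python3 - <<'E'
from h import *
o,c,im=snap("w10"); st(o)
f=fit2(c,im,o['ee_pos'][0]+.002,o['ee_pos'][1],o['ee_pos'][2]-.0419+.011,[.033]); print('lid',f-o['ee_pos'][:2])
s2("w10",['sugar'])
E
```

```text
14.18 [0.5595 0.0734 0.1999] [[-0.0, 0.001, 1.0], [-0.0, 1.0, -0.001], [-1.0, -0.0, -0.0]] F [ 0.17 -0.26 -0.52] gap 0.0175 J [-17.1  26.4   5.5 115.5  -3.9  38.3  80.7] dqmax 0.21
lid [ 0.00205375 -0.00087005]
w10 sugar [0.4632 0.0753]
```

View pics/w10v.png

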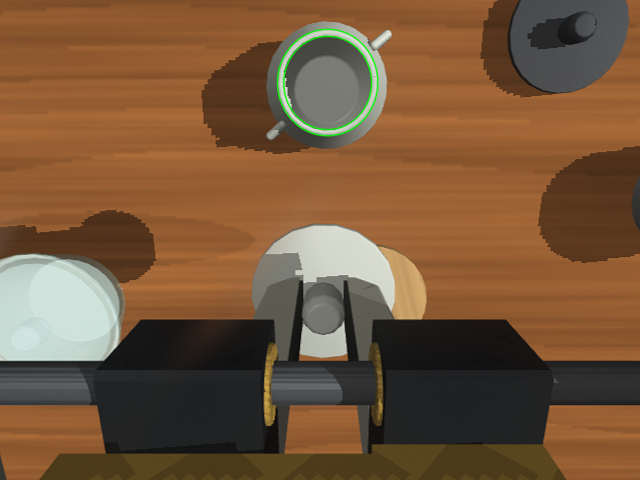

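```bash
python3 - <<'E'
from h import *
im=cv2.imread("pics/w10.png"); c=json.load(open("pics/w10.json"))
for kw in ([.032,.028],[.032],[.028]): print(kw,fit2(c,im,.4632,.0753,.064,kw,b=.7))
f=fit2(c,im,.4632,.0753,.064,[.032,.028],b=.7)
k=5;S=cv2.resize(im[10:130,255:405],None,fx=k,fy=k,interpolation=cv2.INTER_CUBIC)
for r in (.032,.028): cv2.polylines(S,[np.round(((proj(c,circ(*f,.064,r))-[255,10]+.5)*k-.5)*8).astype(int)],True,(0,0,255),1,cv2.LINE_AA,3)
cv2.imwrite("pics/w10z.png",S)
E
```

```text
[0.032, 0.028] [0.46323129 0.0751598 ]
[0.032] [0.46326672 0.07513765]
[0.028] [0.46319198 0.0751949 ]
```

View pics/w10z.png

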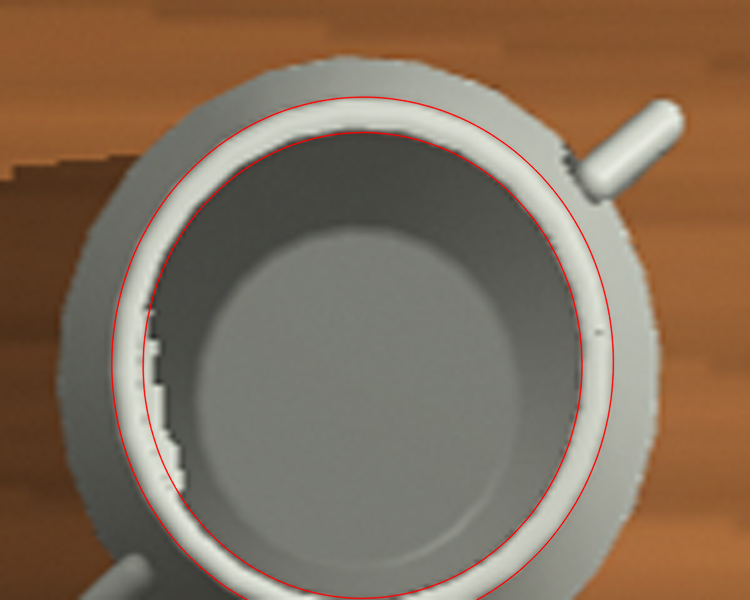

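Request:
{"method": "apply_moves", "body": {
  "plan": [
    [1, [-20, 1, 0], 0],
    [1, [-55, 2, -10], 0],
    [1, [-85, 2.7, -25], 0],
    [1, [-98, 2.7, -50], 0],
    [1, [-98.3, 2.7, -70], 0],
    [1, [-98.3, 2.7, -82], 0],
    [1, [-98.3, 2.7, -87], 0],
    [1, [-98.3, 2.7, -87], 0],
    [1, [-98.3, 2.7, -87], 0]
  ]
}}

```text
t: 15.35
ee_pos: [0.462, 0.0775, 0.1131]
ee_rot: [[0.001, -0.0, 1.0], [0.0, 1.0, 0.0], [-1.0, 0.0, 0.001]]
ft_force: [0.1, -1.4, -0.5]
finger_gap: 0.0178
```

```bash
python3 - <<'E'
from h import *
o,c,im=snap("w11"); st(o)
E
```

```text
15.35 [0.462  0.0775 0.1131] [[0.001, -0.0, 1.0], [0.0, 1.0, 0.0], [-1.0, 0.0, 0.001]] F [ 0.09 -1.38 -0.51] gap 0.0178 J [-18.9  29.5   3.3 131.3  -5.   19.3  78.7] dqmax 0.19
```

View pics/w11.png

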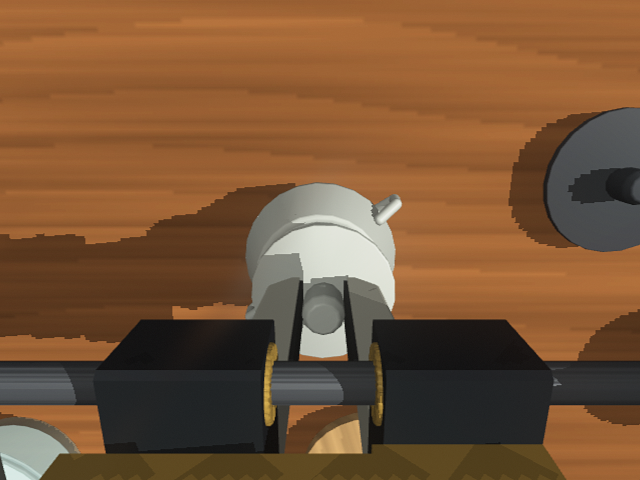

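Request:
{"method": "apply_moves", "body": {
  "plan": [
    [1, [-0.7, -1.1, -4], 0],
    [1, [-0.7, -1.1, -7], 0],
    [1, [-0.7, -1.1, -9.5], 0],
    [1, [-0.7, -1.1, -12], 0],
    [1, [-0.7, -1.1, -14], 0],
    [1, [-0.7, -1.1, -15.5], 0],
    [1, [-0.7, -1.1, -16.5], 0],
    [1, [-0.7, -1.1, -16.5], 0]
  ]
}}

```text
t: 16.4
ee_pos: [0.4611, 0.0765, 0.0967]
ee_rot: [[0.001, -0.0, 1.0], [0.0, 1.0, 0.0], [-1.0, 0.0, 0.001]]
ft_force: [-1.5, -0.5, 10.0]
finger_gap: 0.0176
```

```bash
python3 - <<'E'
from h import *
o,c,im=snap("w12"); st(o)
snap("s12","scene")
b=cv2.imread("pics/s12.png")[170:260,330:450]
cv2.imwrite("pics/ts12.png",np.hstack([cv2.resize(b,(480,360),interpolation=cv2.INTER_CUBIC),im[170:400,200:460][:230,:260].repeat(1,0) if 0 else cv2.resize(im[170:400,230:430],(313,360))]))
E
```

```text
16.4 [0.4611 0.0765 0.0967] [[0.001, -0.0, 1.0], [0.0, 1.0, 0.0], [-1.0, 0.0, 0.001]] F [-1.5  -0.5  10.02] gap 0.0176 J [-18.4  31.3   2.9 132.   -5.1  16.8  79. ] dqmax 0.13
```

View pics/ts12.png

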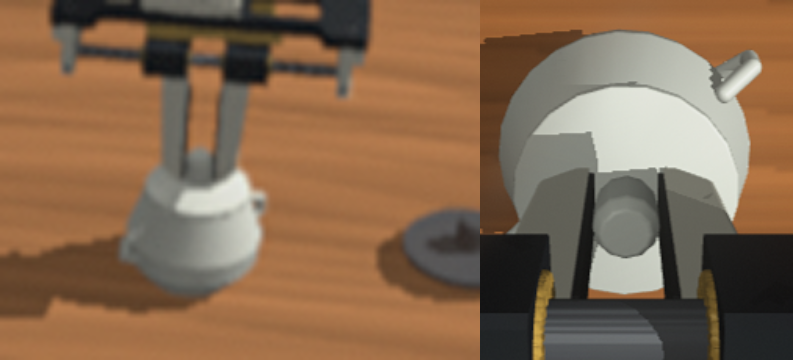

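Request:
{"method": "apply_moves", "body": {
  "plan": [
    [1, [0, 0, 0.5], 0],
    [0.75, [0, 0, 0.5], 0],
    [0.5, [0, 0, 0.5], 0],
    [0.5, [0, 0, 0.5], 0],
    [0.5, [0, 0, 15], 0],
    [0.5, [0, 0, 50], 0],
    [0.5, [30, 5, 70], 0],
    [0.5, [75, 15, 70], 0],
    [0.5, [120, 25, 60], 0],
    [0.5, [160, 33, 30], 0]
  ]
}}

```text
t: 17.75
ee_pos: [0.6236, 0.1102, 0.127]
ee_rot: [[0.004, -0.0, 1.0], [0.001, 1.0, 0.0], [-1.0, 0.001, 0.004]]
ft_force: [0.3, 0.1, 0.4]
finger_gap: 0.0464
```

Request:
{"method": "apply_moves", "body": {
  "plan": [
    [0.5, [14, 3, -20], 0],
    [0.5, [14, 3, -25], 0],
    [0.5, [14, 3, -25], 0]
  ]
}}

```text
t: 18.12
ee_pos: [0.634, 0.1121, 0.101]
ee_rot: [[-0.001, -0.0, 1.0], [-0.0, 1.0, 0.0], [-1.0, -0.0, -0.001]]
ft_force: [0.6, 0.2, 0.3]
finger_gap: 0.0464
```

```bash
python3 - <<'E'
from h import *
o,c,im=snap("w13"); st(o)
s2("w13",['wood'])
snap("s13","scene")
b=cv2.imread("pics/s13.png")[170:260,330:450]
cv2.imwrite("pics/ts13.png",np.hstack([cv2.resize(b,(480,360),interpolation=cv2.INTER_CUBIC),cv2.resize(cv2.imread("pics/w13v.png")[:400],(576,360))[:,150:460]]))
E
```

```text
18.12 [0.634  0.1121 0.101 ] [[-0.001, -0.0, 1.0], [-0.0, 1.0, 0.0], [-1.0, -0.0, -0.001]] F [0.55 0.17 0.25] gap 0.0464 J [-17.9  38.6   4.4 109.   -5.   32.7  79.7] dqmax 1.34
w13 wood [0.636  0.1114]
```

View pics/ts13.png

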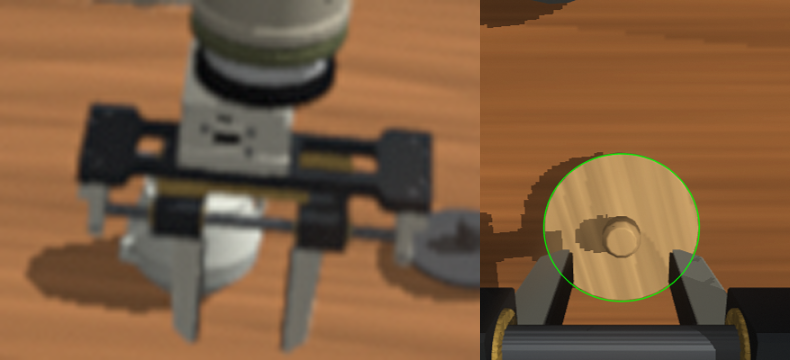

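Request:
{"method": "apply_moves", "body": {
  "plan": [
    [0.5, [1.5, 0, -20], 0],
    [0.5, [1.5, 0, -40], 0],
    [0.5, [1.5, 0, -52], 0],
    [0.5, [1.5, 0, -58.3], 0],
    [0.5, [1.5, 0, -58.3], 0],
    [1, [1.5, 0, -58.3], 0],
    [1, [1.5, 0, -58.3], 0],
    [1, [1.5, 0, -58.3], 0],
    [1, [1.5, 0, -58.3], 0]
  ]
}}

```text
t: 19.35
ee_pos: [0.6368, 0.1125, 0.0433]
ee_rot: [[0.001, -0.0, 1.0], [0.0, 1.0, 0.0], [-1.0, 0.0, 0.001]]
ft_force: [-0.7, -0.8, 2.8]
finger_gap: 0.0228
```

```bash
python3 - <<'E'
from h import *
o,c,im=snap("w14"); st(o)
s2("w14",['wood'])
E
```

```text
19.35 [0.6368 0.1125 0.0433] [[0.001, -0.0, 1.0], [0.0, 1.0, 0.0], [-1.0, 0.0, 0.001]] F [-0.66 -0.78  2.77] gap 0.0228 J [-17.4  43.4   3.6 109.9  -5.4  26.8  80.1] dqmax 0.13
w14 wood [0.6364 0.1116]
```

View pics/w14v.png

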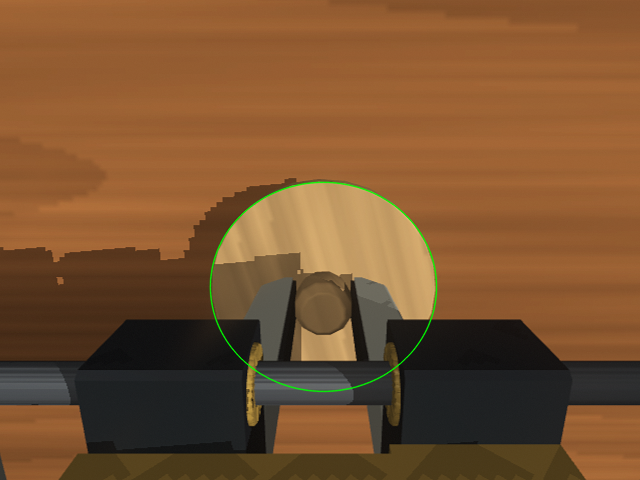

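Request:
{"method": "apply_moves", "body": {
  "plan": [
    [1, [0, 0, 15], 0],
    [1, [0, 0, 45], 0],
    [1, [0, 15, 90], 0],
    [1, [0, 45, 125], 0],
    [1, [0, 90, 150], 0],
    [1, [0, 140, 157], 0],
    [1, [3, 190, 157], 0],
    [1, [3, 235, 157], 0],
    [1, [3, 268, 157], 0],
    [1, [3, 268, 157], 0]
  ]
}}

```text
t: 20.65
ee_pos: [0.638, 0.3843, 0.2001]
ee_rot: [[-0.001, -0.005, 1.0], [0.002, 1.0, 0.005], [-1.0, 0.002, -0.001]]
ft_force: [0.0, 0.2, -1.1]
finger_gap: 0.0234
```

Request:
{"method": "apply_moves", "body": {
  "plan": [
    [1, [0, 0, 0], 0],
    [1, [0, 0, 0], 0],
    [1, [0, 0, 0], 0]
  ]
}}

```text
t: 21.02
ee_pos: [0.6399, 0.3792, 0.2002]
ee_rot: [[0.0, 0.001, 1.0], [-0.0, 1.0, -0.001], [-1.0, -0.0, 0.0]]
ft_force: [0.8, -0.1, -0.8]
finger_gap: 0.0234
```

```bash
cat >> h.py <<'E'
def zoomfit(n,k,box,lid,dz,zl,off):
    o,c,im=snap(n); st(o)
    p=o['ee_pos']; g=fit2(c,im,p[0]+off,p[1],p[2]-dz+zl,[lid]); print('lid rel',np.round(g-p[:2],4))
    x,y,z,r=TOP[k]; f=fit2(c,im,x,y,z,[r,INNER[k]],b=.8); print(k,np.round(f,4),'shift',np.round(f-g,4))
    u0,v0,u1,v1=box; s=4;S=cv2.resize(im[v0:v1,u0:u1],None,fx=s,fy=s,interpolation=cv2.INTER_CUBIC)
    for rr in (r,INNER[k]): cv2.polylines(S,[np.round(((proj(c,circ(*f,z,rr))-[u0,v0]+.5)*s-.5)*8).astype(int)],True,(0,0,255),1,cv2.LINE_AA,3)
    cv2.imwrite(f"pics/{n}z.png",S)
E
python3 - <<'E'
from h import *
zoomfit("w15","caddy",(230,0,420,150),.050,.0433,.018,0)
E
```

```text
21.02 [0.6399 0.3792 0.2002] [[0.0, 0.001, 1.0], [-0.0, 1.0, -0.001], [-1.0, -0.0, 0.0]] F [ 0.76 -0.13 -0.81] gap 0.0234 J [-39.3  38.    7.2  91.3  -5.7  51.1  59.9] dqmax 0.33
lid rel [-0.0003 -0.001 ]
caddy [0.5462 0.3808] shift [-0.0934  0.0026]
```

View pics/w15z.png

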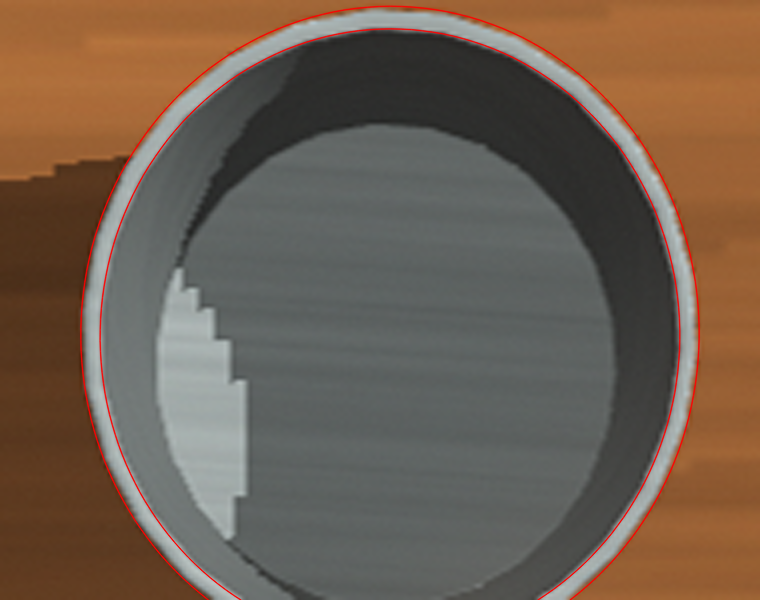

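Request:
{"method": "apply_moves", "body": {
  "plan": [
    [1, [-20, 1, 0], 0],
    [1, [-55, 2, -10], 0],
    [1, [-82, 2.6, -25], 0],
    [1, [-93.4, 2.6, -45], 0],
    [1, [-93.4, 2.6, -65], 0],
    [1, [-93.4, 2.6, -75], 0],
    [1, [-93.4, 2.6, -79], 0],
    [1, [-93.4, 2.6, -79], 0],
    [1, [-93.4, 2.6, -79], 0]
  ]
}}

```text
t: 22.2
ee_pos: [0.5467, 0.3831, 0.1213]
ee_rot: [[0.001, 0.0, 1.0], [0.001, 1.0, -0.0], [-1.0, 0.001, 0.001]]
ft_force: [0.4, 0.1, -0.2]
finger_gap: 0.0232
```

```bash
python3 - <<'E'
from h import *
o,c,im=snap("w16"); st(o)
p=o['ee_pos']
g=fit2(c,im,p[0],p[1],p[2]-.0433+.018,[.05]); print(np.round(g-p[:2],4), 'to go',np.round(np.array([.5462,.3808])-g,4), 'dz',.1053-p[2])
E
```

```text
22.2 [0.5467 0.3831 0.1213] [[0.001, 0.0, 1.0], [0.001, 1.0, -0.0], [-1.0, 0.001, 0.001]] F [ 0.37  0.09 -0.2 ] gap 0.0232 J [-43.8  38.3   6.1 105.3  -6.3  36.7  56. ] dqmax 0.16
[-0.0004 -0.001 ] to go [-0.     -0.0014] dz -0.016013100193626298
```

View pics/w16.png

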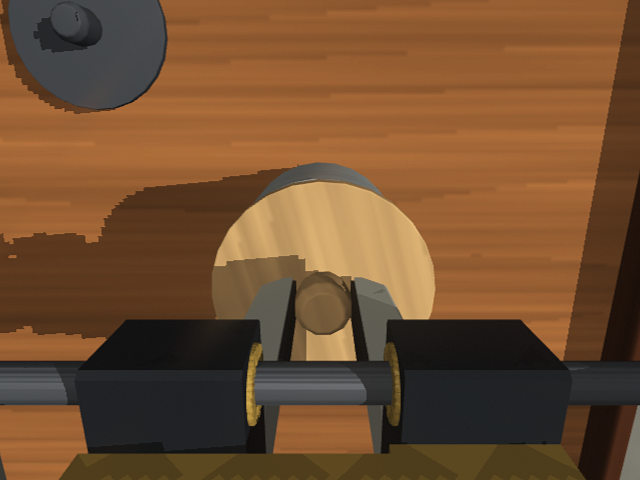

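Request:
{"method": "apply_moves", "body": {
  "plan": [
    [1, [0, -1.1, -3], 0],
    [1, [0, -1.1, -6], 0],
    [1, [0, -1.1, -9], 0],
    [1, [0, -1.1, -11.5], 0],
    [1, [0, -1.1, -13.5], 0],
    [1, [0, -1.1, -15], 0],
    [1, [0, -1.1, -16], 0],
    [1, [0, -1.1, -16], 0]
  ]
}}

```text
t: 23.25
ee_pos: [0.5461, 0.382, 0.1053]
ee_rot: [[0.0, -0.0, 1.0], [0.0, 1.0, 0.0], [-1.0, 0.0, 0.0]]
ft_force: [-1.2, -0.2, 4.7]
finger_gap: 0.0239
```

```bash
python3 - <<'E'
from h import *
o,c,im=snap("w17"); st(o)
snap("s17","scene")
b=cv2.imread("pics/s17.png")[205:295,450:570]
cv2.imwrite("pics/ts17.png",np.hstack([cv2.resize(b,(480,360),interpolation=cv2.INTER_CUBIC),cv2.resize(im[170:400,230:430],(313,360))]))
E
```

```text
23.25 [0.5461 0.382  0.1053] [[0.0, -0.0, 1.0], [0.0, 1.0, 0.0], [-1.0, 0.0, 0.0]] F [-1.16 -0.21  4.67] gap 0.0239 J [-43.6  39.4   5.8 105.9  -6.5  35.   56.2] dqmax 0.12
```

View pics/ts17.png

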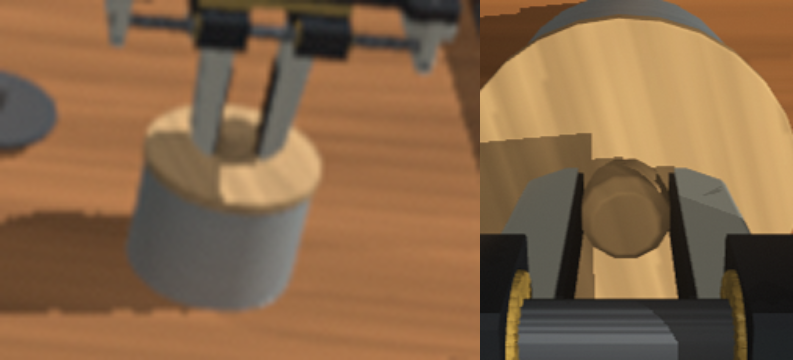

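Request:
{"method": "apply_moves", "body": {
  "plan": [
    [0.75, [0, 0, 0], 0],
    [0.5, [0, 0, 0], 0],
    [0.5, [0, 0, 0], 0],
    [0.5, [0, 0, 15], 0],
    [0.5, [0, 0, 50], 0],
    [0.5, [-25, -27, 60], 0],
    [0.5, [-60, -64, 55], 0],
    [0.5, [-95, -100, 30], 0],
    [0.5, [-122, -130, 5], 0],
    [0.5, [-122, -130, -5], 0]
  ]
}}

```text
t: 24.6
ee_pos: [0.4221, 0.2495, 0.0998]
ee_rot: [[-0.002, 0.001, 1.0], [-0.002, 1.0, -0.001], [-1.0, -0.002, -0.002]]
ft_force: [-0.0, 0.9, -0.3]
finger_gap: 0.0466
```

Request:
{"method": "apply_moves", "body": {
  "plan": [
    [0.5, [0, 0, 0], 0],
    [0.5, [0, 0, 0], 0]
  ]
}}

```text
t: 24.85
ee_pos: [0.4254, 0.2532, 0.1004]
ee_rot: [[0.002, -0.001, 1.0], [0.001, 1.0, 0.001], [-1.0, 0.001, 0.002]]
ft_force: [-0.1, -0.2, -0.1]
finger_gap: 0.0466
```

```bash
python3 - <<'E'
from h import *
o,c,im=snap("w18"); st(o)
s2("w18",['silicone'])
E
```

```text
24.85 [0.4254 0.2532 0.1004] [[0.002, -0.001, 1.0], [0.001, 1.0, 0.001], [-1.0, 0.001, 0.002]] F [-0.05 -0.17 -0.14] gap 0.0466 J [-40.2  31.9   4.1 128.5  -6.5  19.7  59.4] dqmax 0.3
w18 silicone [0.4228 0.2512]
```

View pics/w18v.png

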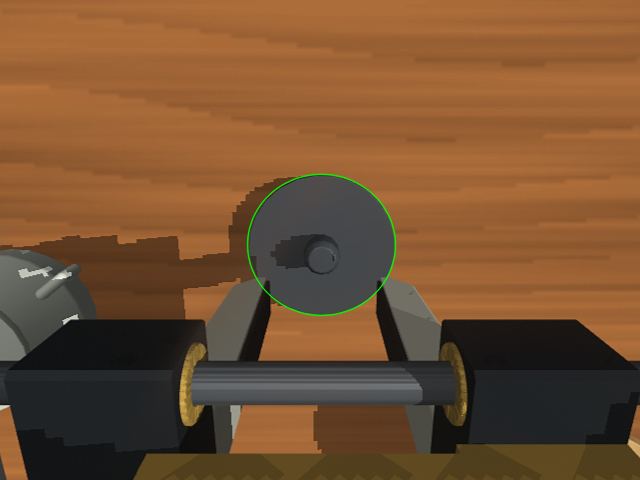

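Request:
{"method": "apply_moves", "body": {
  "plan": [
    [0.5, [-2.5, -1.2, -20], 0],
    [0.5, [-2.5, -1.2, -40], 0],
    [0.5, [-2.5, -1.2, -54], 0],
    [0.5, [-2.5, -1.2, -60], 0],
    [0.5, [-2.5, -1.2, -60], 0],
    [1, [-2.5, -1.2, -60], 0],
    [1, [-2.5, -1.2, -60], 0],
    [1, [-2.5, -1.2, -60], 0],
    [1, [-2.5, -1.2, -60], 0],
    [1, [-2.5, -1.2, -60], 0]
  ]
}}

```text
t: 26.15
ee_pos: [0.4217, 0.2509, 0.0401]
ee_rot: [[0.0, -0.0, 1.0], [0.0, 1.0, 0.0], [-1.0, 0.0, 0.0]]
ft_force: [-0.7, 0.8, 6.4]
finger_gap: 0.0196
```

```bash
python3 - <<'E'
from h import *
o,c,im=snap("w19"); st(o)
s2("w19",['silicone'])
snap("s19","scene")
b=cv2.imread("pics/s19.png")[170:300,330:570]
cv2.imwrite("pics/ts19.png",cv2.resize(b,None,fx=3.3,fy=3.3,interpolation=cv2.INTER_CUBIC))
E
```

```text
26.15 [0.4217 0.2509 0.0401] [[0.0, -0.0, 1.0], [0.0, 1.0, 0.0], [-1.0, 0.0, 0.0]] F [-0.71  0.83  6.41] gap 0.0196 J [-38.9  38.4   2.2 130.5  -7.2  11.1  59.9] dqmax 0.1
w19 silicone [0.4229 0.2498]
```

View pics/w19v.png

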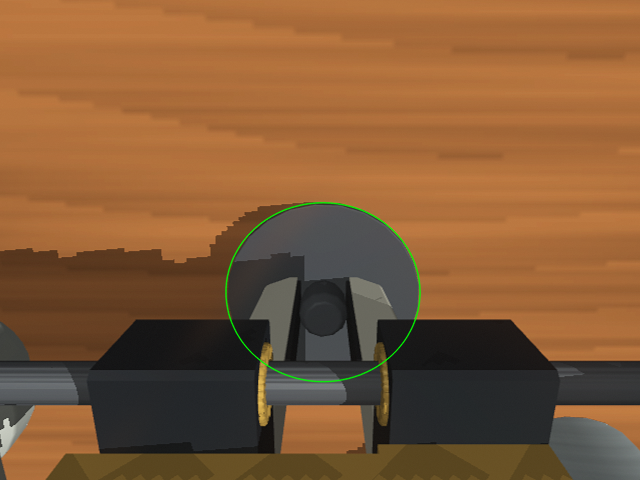

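View pics/ts19.png

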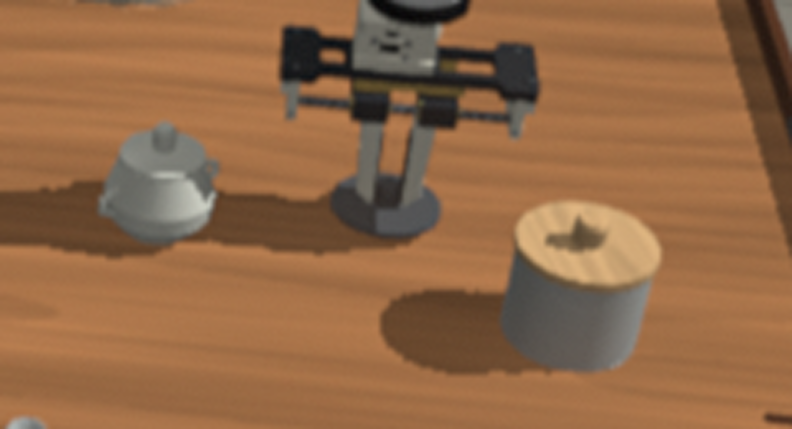

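Request:
{"method": "apply_moves", "body": {
  "plan": [
    [1, [0, 0, 15], 0],
    [1, [0, 0, 45], 0],
    [1, [3, -10, 90], 0],
    [1, [15, -40, 130], 0],
    [1, [30, -85, 155], 0],
    [1, [47, -135, 160], 0],
    [1, [65, -185, 160], 0],
    [1, [83, -235, 160], 0],
    [1, [101, -285, 160], 0],
    [1, [119, -335, 160], 0]
  ]
}}

```text
t: 27.5
ee_pos: [0.5406, -0.086, 0.2007]
ee_rot: [[0.0, -0.0, 1.0], [0.0, 1.0, 0.0], [-1.0, 0.0, 0.0]]
ft_force: [0.0, 0.4, -1.3]
finger_gap: 0.0192
```

Request:
{"method": "apply_moves", "body": {
  "plan": [
    [1, [18, -50, 0], 0],
    [1, [36, -100, 0], 0],
    [1, [54, -150, 0], 0],
    [1, [72, -200, 0], 0],
    [1, [88, -245, 0], 0],
    [1, [100, -280, 0], 0],
    [1, [103, -292, 0], 0],
    [1, [103, -292, 0], 0],
    [1, [103, -292, 0], 0],
    [1, [103, -292, 0], 0]
  ]
}}

```text
t: 28.75
ee_pos: [0.6438, -0.3746, 0.2001]
ee_rot: [[0.0, -0.002, 1.0], [0.001, 1.0, 0.002], [-1.0, 0.001, 0.0]]
ft_force: [-0.2, 0.4, -1.0]
finger_gap: 0.0195
```

```bash
python3 - <<'E'
from h import *
zoomfit("w20","cezve",(230,0,420,150),.043,.0401,.015,.001)
E
```

```text
28.75 [ 0.6438 -0.3746  0.2001] [[0.0, -0.002, 1.0], [0.001, 1.0, 0.002], [-1.0, 0.001, 0.0]] F [-0.2   0.41 -1.02] gap 0.0195 J [ 22.5  38.    5.7  91.   -4.5  51.2 119.9] dqmax 0.29
lid rel [ 0.001 -0.001]
cezve [ 0.5495 -0.3763] shift [-0.0953 -0.0007]
```

View pics/w20z.png

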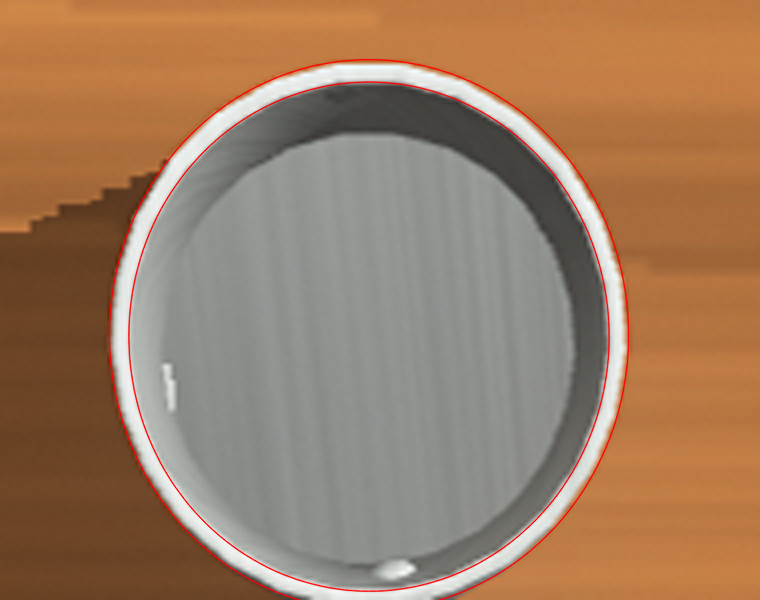

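Request:
{"method": "apply_moves", "body": {
  "plan": [
    [1, [-20, 0, 0], 0],
    [1, [-55, -0.7, -5], 0],
    [1, [-84, -0.7, -20], 0],
    [1, [-95.3, -0.7, -45], 0],
    [1, [-95.3, -0.7, -65], 0],
    [1, [-95.3, -0.7, -76], 0],
    [1, [-95.3, -0.7, -80], 0],
    [1, [-95.3, -0.7, -80], 0],
    [1, [-95.3, -0.7, -80], 0]
  ]
}}

```text
t: 29.92
ee_pos: [0.5487, -0.3771, 0.1204]
ee_rot: [[0.001, -0.0, 1.0], [-0.001, 1.0, 0.0], [-1.0, -0.001, 0.001]]
ft_force: [-0.2, 0.4, -1.4]
finger_gap: 0.0194
```

```bash
python3 - <<'E'
from h import *
o,c,im=snap("w21"); st(o)
p=o['ee_pos']
g=fit2(c,im,p[0],p[1],p[2]-.0401+.015,[.043]); print(np.round(g-p[:2],4), 'to go',np.round(np.array([.5495,-.3763])-g,4), 'dz',.1041-p[2])
E
```

```text
29.93 [ 0.5487 -0.3771  0.1204] [[0.001, -0.0, 1.0], [-0.001, 1.0, 0.0], [-1.0, -0.001, 0.001]] F [-0.16  0.41 -1.42] gap 0.0194 J [ 26.8  38.2   4.4 105.5  -4.6  36.4 124. ] dqmax 0.11
[ 0.0012 -0.0011] to go [-0.0004  0.0018] dz -0.016338427516121454
```

View pics/w21.png

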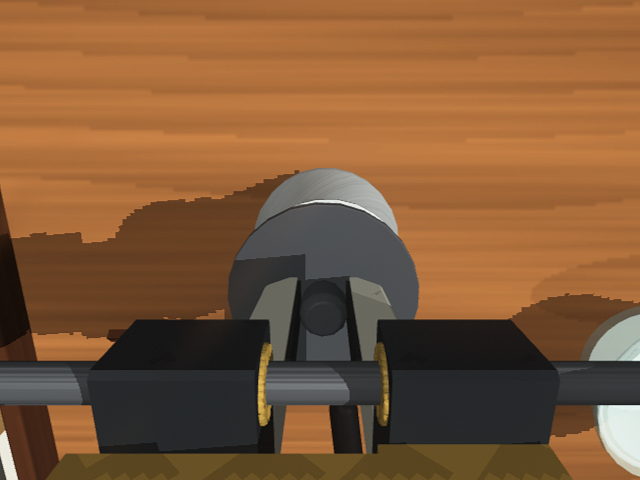

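Request:
{"method": "apply_moves", "body": {
  "plan": [
    [1, [-0.4, 1.4, -3], 0],
    [1, [-0.4, 1.4, -6], 0],
    [1, [-0.4, 1.4, -9], 0],
    [1, [-0.4, 1.4, -11.5], 0],
    [1, [-0.4, 1.4, -13.5], 0],
    [1, [-0.4, 1.4, -15], 0],
    [1, [-0.4, 1.4, -16.2], 0],
    [1, [-0.4, 1.4, -16.2], 0]
  ]
}}

```text
t: 30.98
ee_pos: [0.5479, -0.3756, 0.1042]
ee_rot: [[0.0, -0.0, 1.0], [-0.0, 1.0, 0.0], [-1.0, -0.0, 0.0]]
ft_force: [-1.2, 1.4, 5.5]
finger_gap: 0.0195
```

```bash
python3 - <<'E'
from h import *
o,c,im=snap("w22"); st(o)
snap("s22","scene")
b=cv2.imread("pics/s22.png")[190:280,150:270]
cv2.imwrite("pics/ts22.png",np.hstack([cv2.resize(b,(480,360),interpolation=cv2.INTER_CUBIC),cv2.resize(im[170:400,230:430],(313,360))]))
E
```

```text
30.98 [ 0.5479 -0.3756  0.1042] [[0.0, -0.0, 1.0], [-0.0, 1.0, 0.0], [-1.0, -0.0, 0.0]] F [-1.16  1.36  5.55] gap 0.0195 J [ 26.8  39.3   4.3 106.1  -4.7  34.7 124. ] dqmax 0.15
```

View pics/ts22.png

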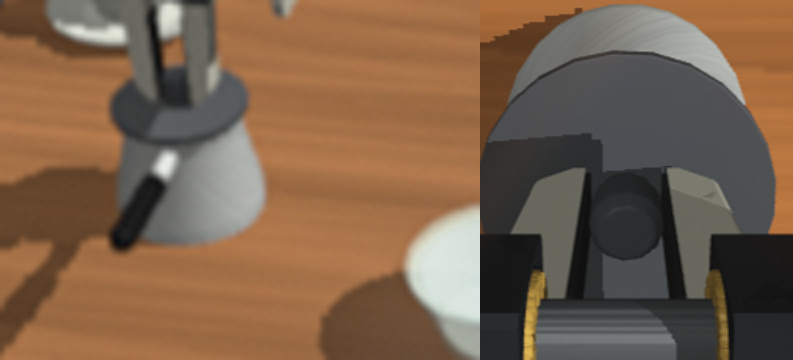

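Home with about 5 N contact. Release, rise and move clear for a full check.

Request:
{"method": "apply_moves", "body": {
  "plan": [
    [0.75, [0, 0, 0], 0],
    [0.5, [0, 0, 0], 0],
    [0.5, [0, 0, 0], 0],
    [0.5, [0, 0, 15], 0],
    [0.5, [0, 0, 50], 0],
    [0.5, [0, 20, 95], 0],
    [0.5, [10, 60, 140], 0],
    [0.5, [20, 105, 180], 0],
    [0.5, [20, 150, 215], 0],
    [0.5, [20, 195, 240], 0]
  ]
}}

```text
t: 32.33
ee_pos: [0.568, -0.1791, 0.3465]
ee_rot: [[0.003, -0.0, 1.0], [-0.0, 1.0, 0.0], [-1.0, -0.0, 0.003]]
ft_force: [0.8, 0.6, -0.5]
finger_gap: 0.0468
```

Request:
{"method": "apply_moves", "body": {
  "plan": [
    [0.5, [0, 0, 0], 0],
    [0.5, [0, 0, 0], 0]
  ]
}}

```text
t: 32.58
ee_pos: [0.5676, -0.1811, 0.3441]
ee_rot: [[0.001, -0.0, 1.0], [-0.001, 1.0, 0.0], [-1.0, -0.001, 0.001]]
ft_force: [-0.5, -2.1, -0.4]
finger_gap: 0.0463
```

```bash
cat > chk.py <<'E'
from h import *
import sys
# home positions: (lid flange radius, flange top z, rim xy)
H={'cezve':(.043,.079,.5495,-.3763),'caddy':(.05,.080,.5462,.3808),'sugar':(.033,.066,.4632,.0753),'dish':(.06,.0495,.6414,-.1492)}
def chk(n,cam,names):
    o,c,im=snap(n,cam); st(o); v=im.copy()
    for k in names:
        r,z,x,y=H[k]; f=fit2(c,im,x,y,z,[r]); g=fit(c,im,x,y,z,r,w=.008); print(cam,k,'found',np.round(f,4),'err mm',np.round((f-[x,y])*1e3,1),'free-r',np.round(g[2]*1e3,1))
    return im
E
python3 - <<'E'
from chk import *
chk("w23","wrist",['cezve','dish'])
chk("t23","top",['caddy','sugar'])
snap("s23","scene")
b=cv2.imread("pics/s23.png")[160:290,140:540]
cv2.imwrite("pics/ts23.png",cv2.resize(b,None,fx=2,fy=2,interpolation=cv2.INTER_CUBIC))
E
```

```text
32.58 [ 0.5676 -0.1811  0.3441] [[0.001, -0.0, 1.0], [-0.001, 1.0, 0.0], [-1.0, -0.001, 0.001]] F [-0.55 -2.13 -0.39] gap 0.0463 J [  7.8  19.5   6.1 102.4  -2.4  58.2 104.8] dqmax 1.12
wrist cezve found [ 0.549  -0.3751] err mm [-0.5  1.2] free-r 43.1
wrist dish found [ 0.642  -0.1496] err mm [ 0.6 -0.4] free-r 59.5
32.62 [ 0.5674 -0.1817  0.3436] [[-0.0, 0.001, 1.0], [-0.001, 1.0, -0.001], [-1.0, -0.001, -0.0]] F [ 0.16 -0.03  0.01] gap 0.0463 J [  7.8  19.6   6.1 102.4  -2.4  58.2 104.8] dqmax 0.79
top caddy found [0.5454 0.3833] err mm [-0.8  2.5] free-r 49.5
top sugar found [0.4615 0.0806] err mm [-1.7  5.3] free-r 34.5
```

View pics/ts23.png

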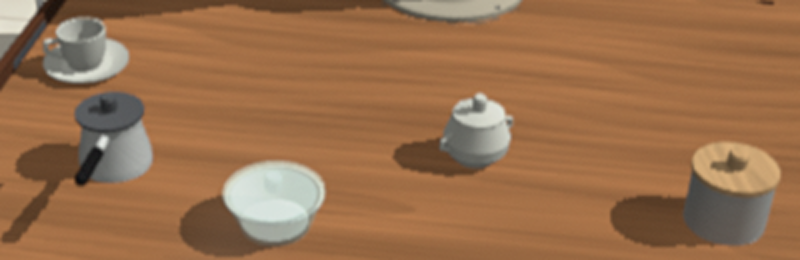

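View pics/w23.png

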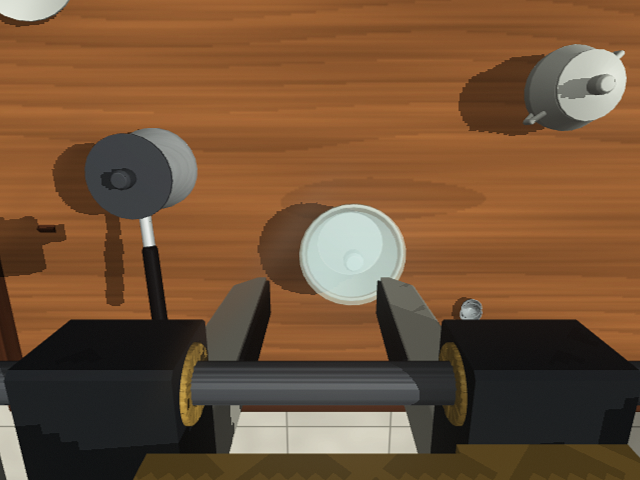

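View pics/t23.png

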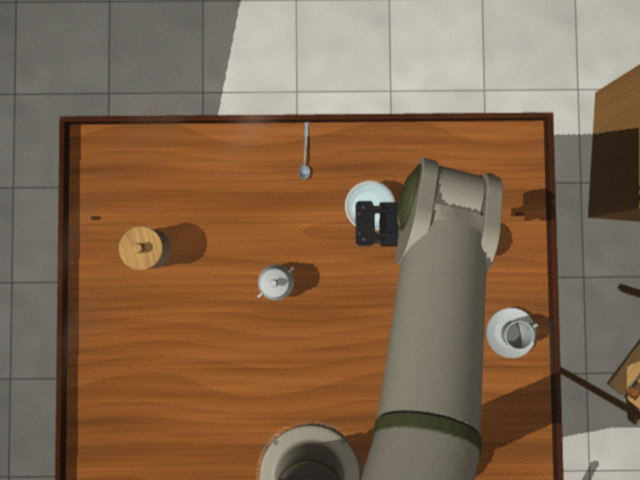

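Request:
{"method": "apply_moves", "body": {
  "plan": [
    [0.5, [0, 45, -10], 0],
    [0.5, [0, 95, -25], 0],
    [0.5, [0, 145, -40], 0],
    [0.5, [0, 195, -50], 0],
    [0.5, [0, 245, -60], 0],
    [0.5, [0, 290, -65], 0],
    [0.5, [0, 330, -65], 0],
    [0.5, [0, 345, -65], 0],
    [0.5, [0, 345, -65], 0],
    [0.5, [0, 345, -65], 0]
  ]
}}

```text
t: 33.98
ee_pos: [0.5682, 0.1622, 0.2785]
ee_rot: [[-0.0, 0.002, 1.0], [-0.001, 1.0, -0.002], [-1.0, -0.001, -0.0]]
ft_force: [0.8, -0.4, 0.3]
finger_gap: 0.0463
```

Request:
{"method": "apply_moves", "body": {
  "plan": [
    [0.5, [0, 0, 0], 0],
    [0.5, [0, 0, 0], 0]
  ]
}}

```text
t: 34.22
ee_pos: [0.5681, 0.1634, 0.2788]
ee_rot: [[0.0, 0.001, 1.0], [-0.0, 1.0, -0.001], [-1.0, -0.0, 0.0]]
ft_force: [-0.3, -0.4, 0.2]
finger_gap: 0.0464
```

```bash
python3 - <<'E'
from chk import *
chk("w24","wrist",['caddy','sugar'])
chk("t24","top",['cezve','dish'])
im=cv2.imread("pics/w24.png"); cv2.imwrite("pics/w24z.png",cv2.resize(im[0:280,100:560],None,fx=1.7,fy=1.7,interpolation=cv2.INTER_CUBIC))
a=cv2.imread("pics/top0.png");b=cv2.imread("pics/t24.png")
def d(y0,y1,x0,x1): return np.abs(a[y0:y1,x0:x1].astype(int)-b[y0:y1,x0:x1]).mean().round(2)
print('spoon diff',d(120,185,295,315),'cup diff',d(300,365,480,545),'table ref',d(330,360,90,120))
E
```

```text
34.23 [0.5681 0.1634 0.2788] [[0.0, 0.001, 1.0], [-0.0, 1.0, -0.001], [-1.0, -0.0, 0.0]] F [-0.28 -0.4   0.17] gap 0.0464 J [-22.3  22.7   1.1 107.4  -0.5  49.9  68.9] dqmax 0.38
wrist caddy found [0.5451 0.3805] err mm [-1.1 -0.3] free-r 49.4
wrist sugar found [0.4623 0.0752] err mm [-0.9 -0.1] free-r 32.6
34.27 [0.568  0.1637 0.2788] [[0.0, 0.001, 1.0], [-0.0, 1.0, -0.001], [-1.0, -0.0, 0.0]] F [ 0.52 -0.4  -0.38] gap 0.0462 J [-22.3  22.7   1.1 107.4  -0.5  49.9  68.9] dqmax 0.28
top cezve found [ 0.5492 -0.3727] err mm [-0.3  3.6] free-r 42.9
top dish found [ 0.641  -0.1463] err mm [-0.4  2.9] free-r 59.6
spoon diff 3.12 cup diff 21.94 table ref 8.97
```

View pics/w24z.png

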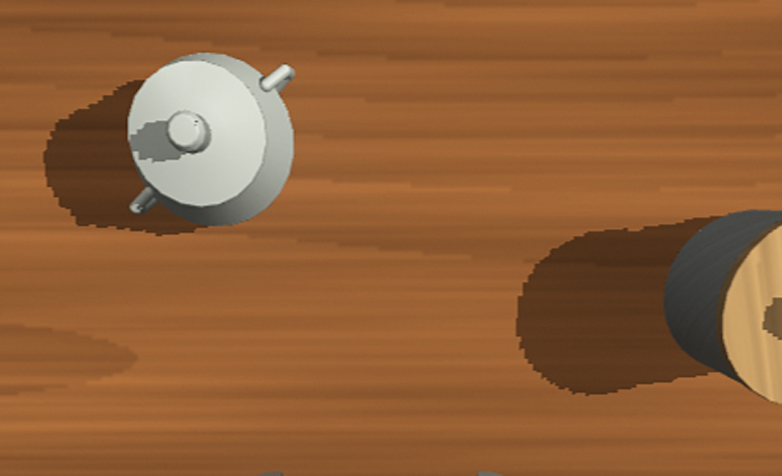

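View pics/t24.png

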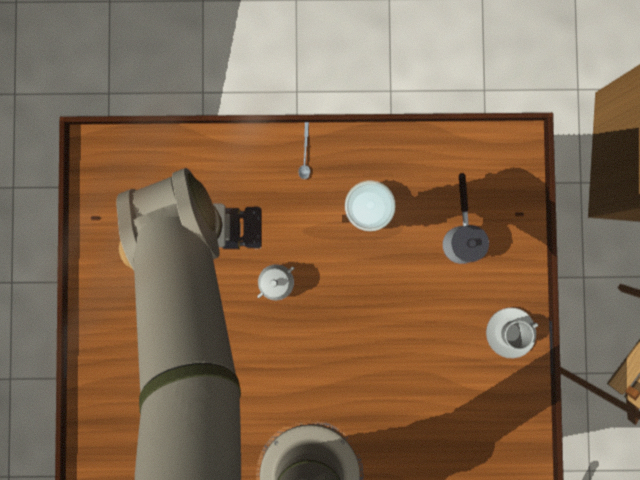

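```bash
python3 -c "
from plant import arm
print(arm.close_job())"
```

```text
the job is handed in; nothing more can be done
None
```

All four lids are on and the job was handed in at about 34 s of the 128 s allowed. The glass cover is on the dish, the porcelain lid on the sugar bowl, the wooden lid on the caddy and the silicone lid on the cezve. Each was lowered slowly by its knob and released only once its flange touched the rim, with at most about 10 N pressing on it (the sugar bowl).

**Seating:** the last wrist-camera check put each lid within about 1.3 mm of the centre of the mouth I had measured. The fitted flange sizes agreed with the lids' true sizes at home height, and the camera views showed them level. I had no direct measure of level.

**Disagreements:** the top camera put the lids 2.5–5 mm further in +y than the wrist camera. It had already read the loose lids about 2.5–3 mm that way before I moved anything, so I took this as its calibration. The largest offset was on the white-on-white sugar bowl lid, where the fit also looked unreliable. I relied on the wrist camera, because its readings matched the grasps to about 1 mm.

**Bystanders:** the teaspoon looks unmoved in the before-and-after pictures. The picture comparison at the cup did change; I put that down to the arm's shadow having moved off it, since the cup and saucer appear in the same place. The gripper never went near either one.

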